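# Pull the extraction intake's flap shut with the hook pole

### The job

Hot work is about to start, so shut the flap of the extraction intake at the back of the bench: take the hook pole, put its side pin through the ring eye on the open flap, and pull the flap towards you until its latch has dropped in and it stays fully home on its seal. Feel your way and never press or pull on the intake or its ring with more than 25 N, keep your hand off the intake, then unhook and lay the pole flat on the worktop again, leaving the other things where they are.

Things in the scene. Friction and masses are not known exactly. Their poses are not given: they have to be found in the camera images.
- intake: Grey sheet-metal air-extraction intake with a round duct from its back into the wall, bolted down at the back right: 230 wide (y), 200 deep (x), 362 high, on a 250 x 220 foot frame 16 high. Origin on the worktop below the middle of its front face; x runs from its front to its back, z up. The frame round the opening stands 5 proud of the front face.
- opening (a point): Middle of the opening in the intake's front face, 225 above the worktop; axes as the intake's. The opening is 156 wide (y) and 150 high (z); the chamber behind is 222 wide, 192 deep, from 150 to 358 above the worktop.
- flap (a joint): Angle (rad) of the flap, a bare aluminium panel 172 wide, 156 high, 3 thick, that shuts the opening from inside and turns about its lower edge. 0 = upright, home against the frame; growing = upper edge leaning back into the chamber, stop at 1.05, starts at 0.70 to 0.95. Stiff hinge: it stays where it is left and moves for about 3 to 6 N at the ring.
- catch_point (a point): Spring latch bolt behind the lintel, over the flap's upper edge. From 0.07 rad the edge lifts the bolt; over the last 0.03 rad the flap also squeezes a rubber seal, and the pull at the ring climbs steeply to 18 to 21 N at 0, where the bolt drops behind the edge and holds it; 0.5 mm on is a hard stop. Let go short of that, the seal pushes it ajar again (0.02 or more).
- flap_hinge (a point): Point on the flap's hinge axis at mid width, 8 behind the front face and 152 above the worktop; axes as the intake's; the hinge runs along y.
- eye (a point): Centre of the steel ring eye on the flap's room side, mid width: bar 5 thick, hole 20 clear, 30 over all. The ring stands in the flap's x-z plane (hole along the hinge, y), centre 26 off the panel on a stub. At flap angle a it lies at flap_hinge + (-27.5 cos a + 122 sin a, 0, 27.5 sin a + 122 cos a) in the intake's axes. Axes turn with the flap.
- pole: Hook pole lying at the front left: black square handle 28 x 28 x 125, then a steel rod 9 thick ending in a side pin; 0.3 kg, balances at its origin. Origin on the rod's axis in the handle (handle from x = -75 to +50), 14 above the worktop as it lies; x along the rod to the hook end, y to the side the pin points to, z up. Rod ends at x = 230.
- hook (a point): Point on the axis of the pole's pin, 16 from the rod's axis; axes as the pole's. The pin, 7.6 thick, leaves the rod's end at (230, 0, 0) and runs 42 long to a round end at (221, 41, 0) in the pole's frame: to the +y side, swept back 12 degrees, level as the pole lies. In the ring it has 6 play all round.
- handle_end (a point): Middle of the end face of the pole's handle, 75 behind its origin.
- paste_jar: small pale jar with a ribbed white screw cap, 55 x 55 x 90, standing; origin at the centre of its underside. Not part of the job.
- felt_block: tan felt rubbing block, 32 x 55 x 24, lying; origin at the centre of its underside. Not part of the job.
- scraper: screwdriver-like scraper with a dark handle, 165 long, lying; origin at the centre of its underside. Not part of the job.

How it is judged (in metres and radians):
On the way, in this order (a step that is already met when the one before it is completed fails the run):
1. the hook pole is picked up (height (world z) of pole above 0.08 m), for 0.2 s.
2. the pole's pin stands in the ring eye while the flap is still open (distance between hook and eye below 0.018 m and value of joint flap above 0.4 rad), for 0.1 s.
3. the flap is home with the pin still in the ring eye (distance between hook and eye below 0.022 m and value of joint flap below 0.01 rad), for 0.1 s.
At the end, for the whole second after the job is handed in: The flap is home behind its latch (within 0.010 rad of upright); the pole lies flat and still on the worktop (its handle's middle less than 22 mm, pin and handle end less than 30 mm above it), off the intake (value of joint flap below 0.01 rad and height (world z) of pole between 0.005 and 0.022 m and height (world z) of each of hook, handle_end below 0.03 m and linear speed of pole below 0.02 m/s and contact force between pole and intake below 0.5 N); the robot touches nothing.
It fails at once if the pole presses on the intake, its flap or its ring with more than 25 N (contact force between pole and intake above 25 N).
It fails at once if the hand or arm touches the intake or its flap (contact force between any of the fingers, the arm and intake above 1 N).
It fails at once if another thing on the bench is shifted by more than 30 mm or knocked over (distance of any of paste_jar, felt_block, scraper from where it was at the start of the episode above 0.03 m or angle between paste_jar's own z axis and vertical above 0.5 rad).
It also fails if it takes over 72 s, if anything falls off the work surface, if the arm or the gripper's body presses on something with over 40 N, if the wrist force passes 120 N, or if a joint passes its speed limit or range.

### The arm

A 6-joint arm with a two-finger parallel gripper is mounted at the origin on a cart in front of the work surface, level with it; the furniture and walls round the work are solid. World frame = base frame: x ahead of the robot, y to its left, z up, the work surface at z = 0. Lengths are in m, angles in degrees, forces in N, time in s.
With the tool pointing down it reaches from about 0.25 to 0.725 m from the base axis. Payload 9.7 kg.
Tool frame: the origin (TCP) lies between the finger pads; the fingertips stand 22 mm ahead of it and the grasp point (between the pads) lies 3 mm ahead of it; z points along the fingers, y is the line along which they close (so a half turn about z gives the same grasp; the last joint's range is limited). The gripper opens to 85 mm and grips with 20 to 120 N. Pads are 22 mm wide; open, the fingers measure 114 mm over their backs; the gripper's body (76 mm by 85 mm) begins 54 mm behind the grasp point. The pads swing forward as they close: fully open they stand 13 mm farther back than shut.
Start: joints at [66.807, 4.979, 10.078, 95.1, 0, 90], TCP at [0.217, 0.506, 0.253] pointing down, gripper open.
Joint ranges: [-179.16, 179.16], [-48.56, 103.87], [-65.8, 70.77], [-126.05, 130.52], [-82.76, 87.17], [-180, 180]. Speed limits (degrees/s): [127.2, 127.2, 147.25, 180, 180, 180].

### API

Orientations are given as [roll, pitch, yaw] about the fixed x, y, z axes, in that order (R = Rz(yaw) Ry(pitch) Rx(roll)).
In Python, from workcell import bot, viewer, finder gives the robot as it stands.
- The arm moves only by the tool move_arm, never from a script. Its arguments are lists of equal length, an entry for each row: "offset": the shift along the tool's x, y, z in cm, a list of three; "twist": the turn, a rotation vector about the tool's x, y, z in rad, a list of three; "grip": the opening, from 0 (shut) to 1 (fully open). In form: {"offset": [[x, y, z], ...], "twist": [[ax, ay, az], ...], "grip": [grip, ...]}. A call has 1 to 5 rows; each row shifts and turns the commanded pose from where the row before left it, along the tool's axes as they then stand; what a row does not reach is not made up. A row lasts 1/10 s, in which the tool goes at most 50 mm and 8.59 degrees, less where a joint would pass 70% of its speed; a pose out of reach is approached as far as the arm can. A call is refused whole if a number of a shift passes 5 or a number of a turn 0.15, either way. A call with a gripper value outside its range is refused whole. The fingers move at their own pace and stop on an object; "force" is the grip in N (left out, the last holds). Time passes only in rows, so rows that do not move let the fingers close. It gives the time, the measured TCP pose, the force, the opening and the grip force at its end, in the units of the state.
- bot.get_obs(): the state, without advancing time (a new reading comes with each control period).
- viewer.camera(name): name is "scene" or "top"; returns a dict with "color" (384x512x3 uint8, red, green, blue), "depth" (384x512 float32, m along the optical axis (not along the pixel's ray), 0 where there is no reading), "vfov" (degrees; the focal length in pixels is half the picture's height over the tangent of half this angle, whatever the lens; pixels are square), "cx", "cy" (the principal point, pixels), "position" and "attitude" of the camera in the world. Camera axes: x right, y down, z forward; pixel columns grow to the right and rows downward; lengths in m; the calibration is good to about 2 mm. A picture is of the moment at which its call begins.
- bot.job_done(): hands the job in; it is judged then, once.
Trained networks look in a picture, given as the dict that the camera call returned (one of the last four; its "shot" number tells which), for a name from the list of things; names that differ only in an ending like _2 or _b are one class to them, and where a whole thing is asked for, a point or a joint stands for the part that bears it (a point fixed in the world has none). Each returns a list of dicts, best first, with "p" (0 to 1); they miss things now and then, are a little off and sometimes report something else, mostly with a low value. They report only what shows in the picture. A call takes as long as a camera call.
- finder.boxes_of(picture, thing): "position" ([column, row] in pixels, amid what is visible of it).
- finder.pinpoint(picture, thing): "position" ([column, row] in pixels: a listed point, or the origin of a listed thing).
The state is a dict: "time": time; "q": joint angles; "qd": joint speeds; "joint_efforts": joint torques, N m; "ee_pos": TCP position; "tcp_rot": TCP orientation; "wrist_force": force on the tool from outside, world axes, zero at the start; "torque": the same for the moment, N m; "opening": finger opening in m; "grasp_force": force on a finger pad.
Only numpy, scipy, OpenCV 4.12 (cv2) and the standard library are available. Lean on these libraries where they do the work, as an engineer would, in place of code of your own. Each camera call takes 0.05 s, during which the arm holds its last target. There are 200 camera calls.

## Working session

There is one attempt and no reset: what is moved stays moved. The work goes in short steps, Python scripts to look and compute and a tool call to move; the robot and the scene stay as the last step left them, time stands still between calls to the robot, and variables do not carry over. Pictures are saved under pics/ and viewed, at most 10 in all, crops included, and the job is handed in when it is done.

Besides the shell and the picture viewer there is one more tool, called after "Call:" by a JSON object that holds its "method" and its "body", one argument or row to a line. move_arm: Moves the arm, as the interface text tells. Its arguments: {"type":"object","properties":{"offset":{"type":"array","items":{"type":"array","items":{"type":"number"}}},"twist":{"type":"array","items":{"type":"array","items":{"type":"number"}}},"grip":{"type":"array","items":{"type":"number"}},"force":{"type":"number"}},"required":["offset","twist","grip"]}

```bash
ls; mkdir -p pics; cat > h.py <<'E'
import numpy as np, cv2
from workcell import bot, viewer, finder
from scipy.spatial.transform import Rotation as R
def K(p):
    f=p["color"].shape[0]/2/np.tan(np.radians(p["vfov"])/2); return f,p["cx"],p["cy"]
def ray(p,uv):
    f,cx,cy=K(p); return np.array([(uv[0]-cx)/f,(uv[1]-cy)/f,1.])
def rot(p):
    a=np.array(p["attitude"],float)
    if a.shape==(3,3): return a
    return R.from_euler('xyz',a,degrees=True).as_matrix() if a.size==3 else R.from_quat(a).as_matrix()
def world(p,uv,d=None,z=None):
    r=rot(p)@ray(p,uv); o=np.array(p["position"])
    if z is not None: return o+r*(z-o[2])/r[2]
    if d is None:
        u,v=map(int,np.round(uv)); w=p["depth"][max(0,v-1):v+2,max(0,u-1):u+2]; w=w[w>0]; d=np.median(w) if w.size else np.nan
    return o+r*d
def proj(p,X):
    c=rot(p).T@(np.array(X)-p["position"]); f,cx,cy=K(p); return [cx+f*c[0]/c[2],cy+f*c[1]/c[2]]
def save(p,n): cv2.imwrite("pics/"+n,p["color"][:,:,::-1])
E
python3 - <<'E'
from h import *
o=bot.get_obs(); print({k:np.round(v,3) for k,v in o.items()})
for c in("scene","top"):
    p=viewer.camera(c); save(p,c+"0.png"); print(c,p["position"],p["attitude"],p["vfov"],p["cx"],p["cy"])
    for t in("pole","hook","handle_end","eye","flap_hinge","opening","intake","catch_point","paste_jar","felt_block","scraper"):
        for r in finder.pinpoint(p,t)[:2]: print(t,round(r["p"],2),np.round(r["position"],1),np.round(world(p,r["position"]),3))
E
```

```text
pics
{'time': np.float64(0.0), 'q': array([66.806,  5.01 , 10.035, 95.099, -0.   , 90.   ]), 'qd': array([ 0.016, -0.078,  0.038,  0.046,  0.076, -0.044]), 'joint_efforts': array([ 0.0000e+00, -5.2038e+01,  4.6480e+01,  1.6000e-02, -0.0000e+00,
       -0.0000e+00]), 'ee_pos': array([0.217, 0.505, 0.253]), 'tcp_rot': array([-179.926,    0.   ,  156.805]), 'wrist_force': array([ 0.726, -0.532,  0.072]), 'torque': array([-0.033, -0.06 ,  0.009]), 'grasp_force': np.float64(0.0), 'opening': np.float64(0.085)}
scene [ 0.08681052 -0.57506403  1.07684868] [-139.15336462   -0.25360942  -34.37309102] 50.918967120370844 260.5699854812432 191.63452089964588
pole 0.69 [210.  217.5] [0.403 0.169 0.031]
hook 0.81 [193.1 168.1] [0.474 0.426 0.   ]
handle_end 0.86 [211.4 233.1] [0.377 0.116 0.027]
handle_end 0.37 [195.1 171.4] [0.468 0.396 0.013]
eye 0.63 [207.8 216.6] [0.399 0.178 0.029]
eye 0.33 [362.5 222. ] [ 0.703 -0.184  0.173]
flap_hinge 0.96 [359.6 234.4] [ 0.678 -0.204  0.156]
flap_hinge 0.18 [363.9 218.9] [ 0.708 -0.182  0.181]
opening 0.74 [364.2 221.1] [ 0.707 -0.186  0.177]
intake 0.58 [
[... 431 characters left out ...]
71443983
pole 0.71 [215.1 239.6] [0.398 0.199 0.028]
hook 0.86 [159.3 205.2] [0.463 0.412 0.002]
hook 0.6 [377.5 175.7] [ 0.684 -0.226  0.163]
handle_end 0.69 [241.1 253.9] [0.376 0.109 0.002]
flap_hinge 0.66 [365.8 178.7] [ 0.671 -0.198  0.15 ]
opening 0.87 [377.1 174.3] [ 0.687 -0.224  0.165]
opening 0.69 [348.2 276.3] [ 0.39  -0.231  0.027]
intake 0.57 [355.2 192.2] [ 0.66  -0.205  0.016]
catch_point 0.69 [389.5 160.8] [ 0.666 -0.198  0.342]
paste_jar 0.82 [179.8 172.4] [0.582 0.372 0.026]
felt_block 0.68 [178.9 174. ] [0.577 0.373 0.024]
felt_block 0.57 [368.7 234.8] [ 0.532 -0.271  0.025]
scraper 0.74 [347.4 274.2] [ 0.396 -0.228  0.026]
scraper 0.45 [365.4 233. ] [ 0.535 -0.26   0.024]
```

```bash
python3 - <<'E'
import cv2
for n in("scene0","top0"):
    im=cv2.imread(f"pics/{n}.png"); cv2.imwrite(f"pics/{n}b.png",cv2.resize(im,(800,600),interpolation=cv2.INTER_CUBIC))
E
```

```text
(no output)
```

View pics/scene0b.png

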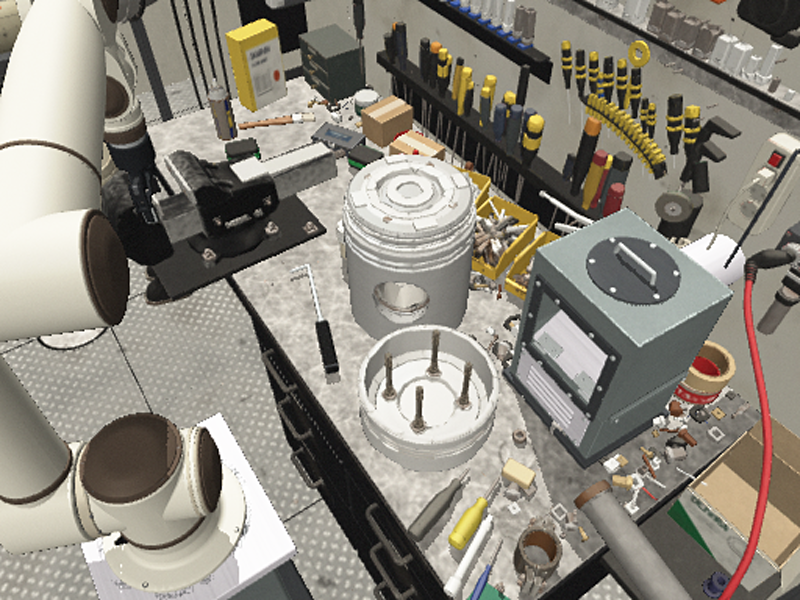

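View pics/top0b.png

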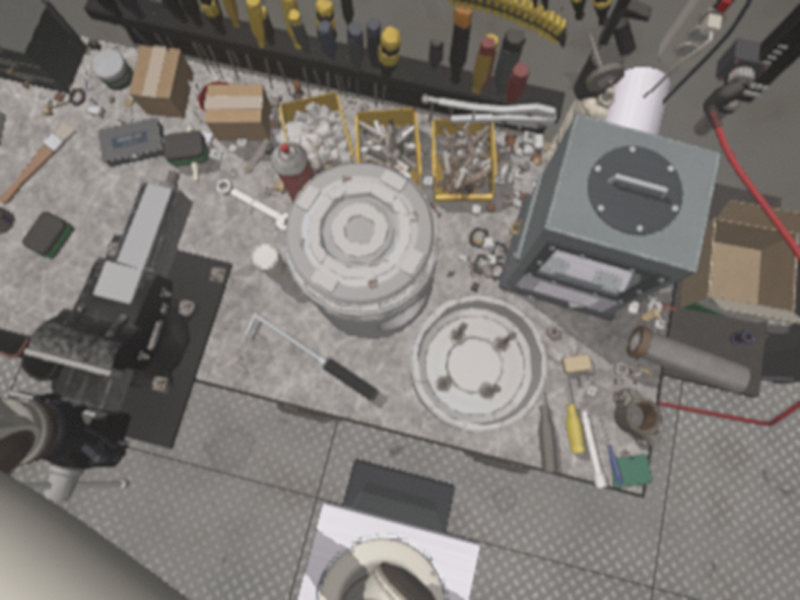

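Scene: the pole lies with its handle end at about (380,400), rod end at (255,317) and pin towards the robot at (248,335) in the enlarged top view. The intake is at the right, with a tall piston and a low drum (studs) between them. Next I'll fit the intake, flap and pole from depth.

```bash
cat >> h.py <<'E'
def cloud(p):
    f,cx,cy=K(p); v,u=np.indices(p["depth"].shape); d=p["depth"]
    P=np.stack([(u-cx)/f*d,(v-cy)/f*d,d],-1)@rot(p).T+np.array(p["position"]); P[d<=0]=np.nan; return P
E
python3 - <<'E'
from h import *
ps=[viewer.camera(c) for c in("scene","top")]; C=[cloud(p) for p in ps]
for p,P in zip(ps,C):
    Q=P.reshape(-1,3); m=(abs(Q[:,2]-.362)<.006)&(Q[:,0]>.55)&(Q[:,1]<-.05)&(Q[:,1]>-.5); q=Q[m][:,:2]
    (c,s,a)=cv2.minAreaRect((q*1000).astype(np.float32)); b=cv2.boxPoints((c,s,a)); print("top",m.sum(),c,s,a,b.round().tolist())
    # pole handle and rod
    u=cv2.cvtColor(p["color"],cv2.COLOR_RGB2GRAY).reshape(-1)
    r=(Q[:,0]>.33)&(Q[:,0]<.5)&(Q[:,1]>.08)&(Q[:,1]<.46)
    h=r&(Q[:,2]>.02)&(Q[:,2]<.036); q=Q[h][:,:2]; print("handle",h.sum(),cv2.minAreaRect((q*1000).astype(np.float32)))
    h=r&(Q[:,2]>.009)&(Q[:,2]<.036); q=Q[h]; e=np.linalg.svd(q[:,:2]-q[:,:2].mean(0),full_matrices=False)[2][0]; print("polepts",h.sum(),np.degrees(np.arctan2(e[1],e[0])),q.min(0),q.max(0))
# height map (mm) 
Q=np.concatenate([c.reshape(-1,3) for c in C]); 
for x in np.arange(.2,.75,.05):
    print(round(x,2),[int(1000*np.nanmax(np.r_[0,Q[(abs(Q[:,0]-x-.025)<.025)&(abs(Q[:,1]-y-.025)<.025)][:,2]])) for y in np.arange(-.4,.5,.05)])
np.save("Q.npy",Q)
E
```

```text
top 5428 (845.7543334960938, -206.1017608642578) (376.16326904296875, 309.6885681152344) 0.3567550480365753 [[657.0, -52.0], [659.0, -362.0], [1035.0, -360.0], [1033.0, -50.0]]
handle 352 ((420.8137512207031, 255.94699096679688), (134.35333251953125, 289.2773742675781), 4.823780536651611)
polepts 500 -103.84903056032266 [0.36366417 0.10811953 0.00905551] [0.49955366 0.40708    0.03595765]
top 6720 (845.0377197265625, -245.5879364013672) (389.9188537597656, 371.6632080078125) 89.84000396728516 [[659.0, -440.0], [1030.0, -441.0], [1031.0, -51.0], [660.0, -50.0]]
handle 422 ((461.3143005371094, 247.51547241210938), (302.4747314453125, 123.63128662109375), 76.62557983398438)
polepts 576 -106.21387550713108 [0.36776893 0.11042543 0.00902397] [0.49994766 0.40588207 0.035834  ]
0.2 [0, 0, 0, 0, 0, 0, 0, 0, 0, 0, 0, 0, 0, 0, 665, 684, 688, 661]
0.25 [0, 0, 0, 0, 0, 0, 0, 0, 0, 0, 0, 0, 0, 0, 0, 0, 656, 661]
0.3 [26, 23, 33, 33, 7, 5, 5, 7, 6, 5, 6, 6, 6, 6, 8, 6, 7, 22]
0.35 [25, 35, 34, 34, 114, 119, 118, 117, 116, 8, 33, 32, 30, 6, 7, 9, 7, 22]
0.4 [72, 31, 36, 32, 117, 168, 166, 169, 117, 114, 26, 35, 32, 25, 22, 15, 22, 21]
0.45 [72, 15, 30, 19, 116, 44, 44, 42, 117, 117, 316, 321, 320, 6, 22, 23, 21, 23]
0.5 [65, 27, 32, 26, 117, 169, 46, 169, 119, 322, 327, 329, 328, 324, 7, 6, 8, 40]
0.55 [69, 7, 29, 16, 117, 116, 114, 117, 118, 328, 328, 327, 328, 327, 314, 95, 93, 27]
0.6 [72, 16, 16, 17, 6, 115, 117, 116, 7, 327, 328, 327, 328, 328, 317, 94, 93, 7]
0.65 [54, 365, 366, 372, 369, 366, 364, 36, 28, 323, 328, 328, 328, 328, 0, 11, 14, 8]
0.7 [49, 365, 374, 373, 372, 371, 365, 59, 43, 310, 328, 328, 323, 321, 208, 223, 36, 11]
```

```bash
python3 - <<'E'
from h import *
ps=[viewer.camera(c) for c in("scene","top")]; C=[cloud(p) for p in ps]
seeds=[finder.boxes_of(ps[0],"intake"),finder.boxes_of(ps[1],"intake")]
for p,P,sd in zip(ps,C,[(400,170),(405,122)]):
    m=(abs(P[...,2]-.362)<.006).astype(np.uint8)
    n,l=cv2.connectedComponents(m); k=l==l[sd[1]-12:sd[1]+13].max() if 0 else None
    lab=np.bincount(l[sd[1]-25:sd[1]+25,sd[0]-40:sd[0]+40].ravel())[1:].argmax()+1
    q=P[l==lab][:,:2]*1000; h=cv2.convexHull(q.astype(np.float32))
    r=cv2.minAreaRect(h); print("top",len(q),r,cv2.boxPoints(r).round().tolist())
    # pole
    Q=P.reshape(-1,3); a=np.array([.376,.11]); b=np.array([.463,.405]); e=(b-a)/np.linalg.norm(b-a); nn=np.array([-e[1],e[0]])
    t=(Q[:,:2]-a)@e; s=(Q[:,:2]-a)@nn
    for lo,hi,zl in((.01,.12,.02),(.135,.28,.009)):
        m=(t>lo)&(t<hi)&(abs(s)<.04)&(Q[:,2]>zl)&(Q[:,2]<.04); q=Q[m]; l=cv2.fitLine((q[:,:2]*1000).astype(np.float32),cv2.DIST_HUBER,0,.01,.01).ravel(); print("pole part",m.sum(),np.degrees(np.arctan2(l[1],l[0])),l[2:],"z",np.median(q[:,2]))
    m=(abs(s)<.02)&(t>-.04)&(t<.15)&(Q[:,2]>.02)&(Q[:,2]<.04); print("handle t range",t[m].min(),t[m].max(), "start",a,e)
    m=(abs(s)<.012)&(t>.2)&(t<.36)&(Q[:,2]>.009)&(Q[:,2]<.04);print("rod end t",t[m].max() if m.any() else None)
E
```

```text
top 4921 ((764.6402587890625, -212.59234619140625), (231.52711486816406, 205.2830810546875), 86.92501831054688) [[656.0, -323.0], [861.0, -334.0], [873.0, -103.0], [668.0, -91.0]]
pole part 236 70.37634 [395.9857  170.21736] z 0.027796704226720315
pole part 83 70.48542 [444.00446 307.21002] z 0.01888236205885363
handle t range -0.0015663758694989549 0.1361709718017962 start [0.376 0.11 ] [0.28287037 0.95915815]
rod end t 0.3087422710021019
top 5876 ((765.5291137695312, -212.72335815429688), (230.83705139160156, 202.296142578125), 86.67288208007812) [[658.0, -322.0], [860.0, -334.0], [873.0, -103.0], [671.0, -92.0]]
pole part 309 70.17047 [398.5619  170.52167] z 0.02792362436608653
pole part 126 70.14752 [445.71338 305.0286 ] z 0.01825981872154747
handle t range 0.002277019923735545 0.14980128827314082 start [0.376 0.11 ] [0.28287037 0.95915815]
rod end t 0.30823372746517724
```

```bash
cat >> h.py <<'E'
IO=np.array([.664,-.207,0]); IY=-3.2
IR=R.from_euler('z',IY,degrees=True).as_matrix()
def eye_at(a): return IO+IR@np.array([.008-.0275*np.cos(a)+.122*np.sin(a),0,.152+.0275*np.sin(a)+.122*np.cos(a)])
E
python3 - <<'E'
from h import *
for c in("scene","top"):
    p=viewer.camera(c); P=cloud(p).reshape(-1,3); L=(P-IO)@IR
    m=(abs(L[:,1])<.075)&(L[:,0]>.012)&(L[:,0]<.19)&(L[:,2]>.155)&(L[:,2]<.33); q=L[m]; print(c,m.sum())
    dx=q[:,0]-.008; dz=q[:,2]-.152; a=np.arctan2(dx,dz); print(np.histogram(a,bins=np.arange(0,1.6,.05)))
    f=(abs(L[:,1])<.11)&(abs(L[:,0])<.02)&(L[:,2]>.03)&(L[:,2]<.14); 
    if f.sum()>20: print("front x",np.median(L[f,0]),np.polyfit(L[f,1],L[f,0],1))
    for t in("eye","flap","opening"): print(t,[(round(r["p"],2),np.round(r["position"],1).tolist()) for r in finder.pinpoint(p,t)])
    for a in(.7,.8,.9): print(a,np.round(proj(p,eye_at(a)),1))
    f=p["color"]; u,v=map(int,proj(p,eye_at(.8))); cv2.imwrite(f"pics/{c}_z.png",cv2.resize(f[v-45:v+45,u-60:u+60,::-1],(800,600),interpolation=cv2.INTER_CUBIC)); print(u-60,v-45)
E
```

```text
scene 1142
(array([  0,   0,   0,   0,   0,   0,   0,   0,   3,   6,   8,  11,  18,
        24,  35,  51,  90, 233, 415, 188,  40,  12,   5,   1,   2,   0,
         0,   0,   0,   0,   0]), array([0.  , 0.05, 0.1 , 0.15, 0.2 , 0.25, 0.3 , 0.35, 0.4 , 0.45, 0.5 ,
       0.55, 0.6 , 0.65, 0.7 , 0.75, 0.8 , 0.85, 0.9 , 0.95, 1.  , 1.05,
       1.1 , 1.15, 1.2 , 1.25, 1.3 , 1.35, 1.4 , 1.45, 1.5 , 1.55]))
front x -0.0020119909794437093 [-0.00525139 -0.00203185]
eye []Traceback (most recent call last):
  File "<stdin>", line 8, in <module>
ValueError: it knows: catch_point, eye, felt_block, flap_hinge, handle_end, hook, intake, opening, paste_jar, pole, scraper
```

```bash
sed -i 's/IO=np.array(\[.664/IO=np.array([.6625/' h.py; python3 - <<'E'
from h import *
ims=[]
for c in("scene","top"):
    p=viewer.camera(c); P=cloud(p); L=(P-IO)@IR; q=L.reshape(-1,3)
    m=(abs(q[:,1])<.07)&(q[:,0]>.025)&(q[:,0]<.19)&(q[:,2]>.16)&(q[:,2]<.33); q=q[m]
    d=q[:,0]-.008;
    for it in range(6):
        l=np.polyfit(q[:,2],q[:,0],1); r=q[:,0]-np.polyval(l,q[:,2]); q=q[abs(r)<max(.004,1.5*np.median(abs(r)))]
    print(c,len(q),"angle",np.arctan(l[0]),"x at z=.152",np.polyval(l,.152))
    for t in("eye",): print(t,[(round(r["p"],2),np.round(r["position"],1).tolist()) for r in finder.pinpoint(p,t)])
    for a in(.8,.9,.95): print(a,np.round(proj(p,eye_at(a)),1))
    # protruding points (ring): in front of flap plane by >12 mm
    a=np.arctan(l[0]); n=np.array([-np.cos(a),0,np.sin(a)]); h=(L-[np.polyval(l,.152),0,.152])@n
    mm=(h>.012)&(h<.05)&(L[...,0]>.02)&(abs(L[...,1])<.06)&(L[...,2]>.16); vv,uu=np.nonzero(mm); print("ring pts",mm.sum(), L[mm].mean(0) if mm.any() else "", np.median(uu) if mm.any() else"",np.median(vv) if mm.any() else "", np.round(np.percentile(L[mm],[10,90],axis=0),3) if mm.any() else "")
    u,v=map(int,proj(p,eye_at(.9))); im=p["color"][v-30:v+30,u-20:u+20,::-1]; ims.append(cv2.resize(im,(400,600),interpolation=cv2.INTER_CUBIC)); print(u-20,v-30)
cv2.imwrite("pics/ring.png",np.hstack(ims))
E
```

```text
scene 649 angle 0.9197730315302989 x at z=.152 0.009461228814725747
eye []
0.8 [385.9 203.7]
0.9 [388.1 204. ]
0.95 [389.1 204.2]
ring pts 709 [ 0.34043972 -0.00622742  0.44247311] 483.0 120.0 [[ 0.313 -0.048  0.417]
 [ 0.365  0.049  0.471]]
368 173
top 307 angle 0.865833274487034 x at z=.152 0.011105156028235003
eye []
0.8 [387.2 146. ]
0.9 [387.1 143.5]
0.95 [386.9 142.4]
ring pts 998 [ 0.2714573  -0.00889826  0.42299749] 442.0 23.0 [[ 0.186 -0.044  0.362]
 [ 0.335  0.031  0.481]]
367 113
```

View pics/ring.png

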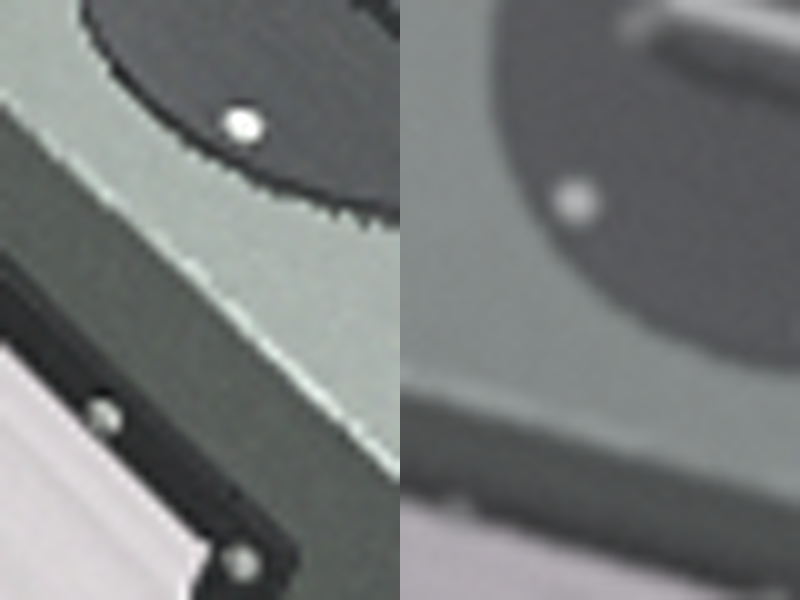

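The lintel hides the ring in both views, so the flap fit of about 0.90 rad will serve. First a wrist test turn.

Call:
{"method": "move_arm", "body": {
  "offset": [
    [0,0,0],
    [0,0,0]
  ],
  "twist": [
    [0,0,0.14],
    [0,0,0.14]
  ],
  "grip": [1,1]
}}

```text
time: 2.0
ee_pos: [0.2166, 0.5055, 0.2533]
tcp_rot: [-180.0, -0.0, 140.4]
wrist_force: [-0.2, 0.3, 0.1]
opening: 0.0852
grasp_force: 0.0
```

```bash
sed -i 's/IO=np.array(\[.6625/IO=np.array([.6645/' h.py; cat >> h.py <<'E'
def st():
    o=bot.get_obs(); print("t",round(float(o["time"]),2),"p",np.round(o["ee_pos"],4),"rpy",np.round(o["tcp_rot"],2),"F",np.round(o["wrist_force"],2),"T",np.round(o["torque"],2),"op",round(float(o["opening"]),4),"g",round(float(o["grasp_force"]),1),"q",np.round(o["q"],1)); return o
def to(o,pos,yaw=None):
    M=R.from_euler('xyz',o["tcp_rot"],degrees=True); print("shift cm in tool",np.round(100*(M.inv().apply(np.array(pos)-o["ee_pos"])),2))
    if yaw is not None: print("twist",np.round((M.inv()*R.from_euler('xyz',[180,0,yaw],degrees=True)).as_rotvec(),3))
E
python3 - <<'E'
from h import *
o=st(); to(o,[.401,.181,.14],70.3); to(o,[.401,.181,.14],250.3)
E
```

```text
t 2.0 p [0.2166 0.5055 0.2533] rpy [-180.     -0.    140.45] F [-0.22  0.26  0.11] T [-0.   -0.01  0.02] op 0.0852 g 0.0 q [ 66.8   5.   10.1  95.1   0.  106.4]
shift cm in tool [-34.88 -13.28  11.33]
twist [-0.     0.     1.224]
shift cm in tool [-34.88 -13.28  11.33]
twist [-0.    -0.    -1.917]
```

Call:
{"method": "move_arm", "body": {
  "offset": [
    [-3.5,-1.33,1.1],
    [-3.5,-1.33,1.1],
    [-3.5,-1.33,1.1],
    [-3.5,-1.33,1.1],
    [-3.5,-1.33,1.1]
  ],
  "twist": [
    [0,0,0],
    [0,0,0],
    [0,0,0],
    [0,0,0],
    [0,0,0]
  ],
  "grip": [1,1,1,1,1]
}}

```text
time: 2.5
ee_pos: [0.3105, 0.3421, 0.1979]
tcp_rot: [180.0, 0.0, 140.8]
wrist_force: [1.2, 0.7, 0.0]
opening: 0.0854
grasp_force: 0.0
```

Call:
{"method": "move_arm", "body": {
  "offset": [
    [-3.5,-1.33,1.1],
    [-3.5,-1.33,1.1],
    [-3.5,-1.33,1.1],
    [-3.5,-1.33,1.1],
    [-3.5,-1.33,1.1]
  ],
  "twist": [
    [0,0,0],
    [0,0,0],
    [0,0,0],
    [0,0,0],
    [0,0,0]
  ],
  "grip": [1,1,1,1,1]
}}

```text
time: 3.0
ee_pos: [0.4041, 0.1797, 0.1431]
tcp_rot: [180.0, 0.0, 140.8]
wrist_force: [0.7, 0.6, -0.1]
opening: 0.0854
grasp_force: 0.0
```

Call:
{"method": "move_arm", "body": {
  "offset": [
    [0,0,0],
    [0,0,0],
    [0,0,0],
    [0,0,0],
    [0,0,0]
  ],
  "twist": [
    [0,0,0.122],
    [0,0,0.122],
    [0,0,0.122],
    [0,0,0.122],
    [0,0,0.122]
  ],
  "grip": [1,1,1,1,1]
}}

```text
time: 3.5
ee_pos: [0.4036, 0.1811, 0.1434]
tcp_rot: [180.0, -0.0, 105.5]
wrist_force: [0.2, 0.2, -0.9]
opening: 0.0853
grasp_force: 0.0
```

Call:
{"method": "move_arm", "body": {
  "offset": [
    [0,0,0],
    [0,0,0],
    [0,0,0],
    [0,0,0],
    [0,0,0]
  ],
  "twist": [
    [0,0,0.122],
    [0,0,0.122],
    [0,0,0.122],
    [0,0,0.122],
    [0,0,0.122]
  ],
  "grip": [1,1,1,1,1]
}}

```text
time: 4.0
ee_pos: [0.4036, 0.1812, 0.1434]
tcp_rot: [180.0, -0.0, 70.6]
wrist_force: [-0.5, -0.2, 0.3]
opening: 0.0852
grasp_force: 0.0
```

```bash
python3 - <<'E'
from h import *
o=st(); to(o,[.401,.181,.027],70.3)
E
```

```text
t 4.0 p [0.4036 0.1812 0.1434] rpy [ 1.7999e+02 -1.0000e-02  7.0580e+01] F [-0.53 -0.16  0.27] T [ 0.02 -0.02 -0.05] op 0.0852 g 0.0 q [ 24.2 -10.6 -17.   83.6  -0.  133.6]
shift cm in tool [-0.1  -0.24 11.64]
twist [ 0.    -0.     0.005]
```

Call:
{"method": "move_arm", "body": {
  "offset": [
    [-0.1,-0.24,3],
    [0,0,3],
    [0,0,3],
    [0,0,2.6],
    [0,0,0]
  ],
  "twist": [
    [0,0,0.005],
    [0,0,0],
    [0,0,0],
    [0,0,0],
    [0,0,0]
  ],
  "grip": [1,1,1,1,1]
}}

```text
time: 4.5
ee_pos: [0.3989, 0.1801, 0.0242]
tcp_rot: [-179.8, 0.2, 70.6]
wrist_force: [-0.0, -0.6, 0.6]
opening: 0.0858
grasp_force: 0.0
```

Call:
{"method": "move_arm", "body": {
  "offset": [
    [0,0,0],
    [0,0,0],
    [0,0,0],
    [0,0,0],
    [0,0,0]
  ],
  "twist": [
    [0,0,0],
    [0,0,0],
    [0,0,0],
    [0,0,0],
    [0,0,0]
  ],
  "grip": [0,0,0,0,0],
  "force": 100
}}

```text
time: 5.0
ee_pos: [0.4017, 0.1813, 0.0287]
tcp_rot: [179.9, -0.1, 70.6]
wrist_force: [-2.0, -0.5, 7.6]
opening: 0.0259
grasp_force: 99.9
```

Call:
{"method": "move_arm", "body": {
  "offset": [
    [0,0,0],
    [0,0,0],
    [0,0,0],
    [0,0,0],
    [0,0,0]
  ],
  "twist": [
    [0,0,0],
    [0,0,0],
    [0,0,0],
    [0,0,0],
    [0,0,0]
  ],
  "grip": [0,0,0,0,0]
}}

```text
time: 5.5
ee_pos: [0.4016, 0.1813, 0.0287]
tcp_rot: [179.9, -0.1, 70.6]
wrist_force: [-1.3, -1.5, 7.3]
opening: 0.0259
grasp_force: 99.9
```

Call:
{"method": "move_arm", "body": {
  "offset": [
    [0,0,-1],
    [0,0,-2],
    [0,0,-3.5],
    [0,0,-3.5],
    [0,0,-3]
  ],
  "twist": [
    [0,0,0],
    [0,0,0],
    [0,0,0],
    [0,0,0],
    [0,0,0]
  ],
  "grip": [0,0,0,0,0]
}}

```text
time: 6.0
ee_pos: [0.4009, 0.181, 0.1597]
tcp_rot: [180.0, -0.0, 70.6]
wrist_force: [0.9, -0.3, -2.0]
opening: 0.026
grasp_force: 98.8
```

Call:
{"method": "move_arm", "body": {
  "offset": [
    [-0.75,-2.1,-3],
    [-0.75,-2.1,-3],
    [-0.75,-2.1,-3],
    [-0.75,-2.1,-3],
    [0,0,0]
  ],
  "twist": [
    [0,0,0],
    [0,0,0],
    [0,0,0],
    [0,0,0],
    [0,0,0]
  ],
  "grip": [0,0,0,0,0]
}}

```text
time: 6.5
ee_pos: [0.3106, 0.1808, 0.282]
tcp_rot: [179.8, -0.3, 70.6]
wrist_force: [1.0, 0.2, -3.0]
opening: 0.0264
grasp_force: 99.4
```

```bash
cat >> h.py <<'E'
def hookpose(o,L=.2265,off=.016,dx=0):
    M=R.from_euler('xyz',o["tcp_rot"],degrees=True).as_matrix(); return o["ee_pos"]+M@np.array([L,-off,0])
E
python3 - <<'E'
from h import *
o=st(); h=hookpose(o); print("hook pred",h)
for c in("scene","top"):
    p=viewer.camera(c); print(c,np.round(proj(p,h),1),[(t,round(r["p"],2),np.round(r["position"],1).tolist(),np.round(world(p,r["position"]),3).tolist()) for t in("hook","handle_end") for r in finder.pinpoint(p,t)[:2]])
to(o,[.315,-.24,.28])
E
```

```text
t 6.5 p [0.3106 0.1808 0.282 ] rpy [179.78  -0.27  70.64] F [ 1.04  0.16 -2.96] T [ 0.09 -0.06 -0.02] op 0.0264 g 99.4 q [ 30.2 -20.2  -9.2 100.7   0.  139.6]
hook pred [0.37056443 0.3997751  0.28303737]
scene [155.8 122.3] [('handle_end', 0.74, [174.8, 196.9], [0.288, 0.11, 0.269]), ('handle_end', 0.21, [372.7, 199.0], [0.665, -0.215, 0.33])]
top [120.4 222.9] [('hook', 0.79, [123.7, 222.2], [0.375, 0.399, 0.266]), ('handle_end', 0.68, [227.2, 285.8], [0.204, 0.193, -0.897])]
shift cm in tool [-39.55  14.37   0.07]
```

Call:
{"method": "move_arm", "body": {
  "offset": [
    [-3.3,1.2,0],
    [-3.3,1.2,0],
    [-3.3,1.2,0],
    [-3.3,1.2,0],
    [-3.3,1.2,0]
  ],
  "twist": [
    [0,0,0],
    [0,0,0],
    [0,0,0],
    [0,0,0],
    [0,0,0]
  ],
  "grip": [0,0,0,0,0]
}}

```text
time: 7.3
ee_pos: [0.3132, 0.0036, 0.2764]
tcp_rot: [-179.9, 0.0, 70.6]
wrist_force: [1.2, -0.7, -2.4]
opening: 0.026
grasp_force: 99.2
```

Call:
{"method": "move_arm", "body": {
  "offset": [
    [-3.3,1.2,0],
    [-3.3,1.2,0],
    [-3.3,1.2,0],
    [-3.3,1.2,0],
    [-3.3,1.2,0]
  ],
  "twist": [
    [0,0,0],
    [0,0,0],
    [0,0,0],
    [0,0,0],
    [0,0,0]
  ],
  "grip": [0,0,0,0,0]
}}

```text
time: 7.8
ee_pos: [0.3148, -0.1723, 0.2764]
tcp_rot: [-179.9, -0.0, 70.5]
wrist_force: [1.2, 0.7, -3.2]
opening: 0.0258
grasp_force: 99.2
```

Call:
{"method": "move_arm", "body": {
  "offset": [
    [-3.3,1.2,0],
    [-3.3,1.2,0],
    [0,0,0],
    [0,0,0],
    [0,0,0]
  ],
  "twist": [
    [0,0,0],
    [0,0,0],
    [0,0,0.12],
    [0,0,0.12],
    [0,0,0.12]
  ],
  "grip": [0,0,0,0,0]
}}

```text
time: 8.3
ee_pos: [0.3156, -0.2413, 0.276]
tcp_rot: [-179.9, 0.0, 49.6]
wrist_force: [0.1, -0.4, -2.7]
opening: 0.0258
grasp_force: 99.2
```

Call:
{"method": "move_arm", "body": {
  "offset": [
    [0,0,0],
    [0,0,0],
    [0,0,0],
    [0,0,0],
    [0,0,0]
  ],
  "twist": [
    [0,0,0.12],
    [0,0,0.12],
    [0,0,0.12],
    [0,0,0.12],
    [0,0,0.12]
  ],
  "grip": [0,0,0,0,0]
}}

```text
time: 8.8
ee_pos: [0.3158, -0.241, 0.2762]
tcp_rot: [-179.9, 0.1, 15.3]
wrist_force: [-0.1, 0.4, -4.2]
opening: 0.0262
grasp_force: 99.2
```

Call:
{"method": "move_arm", "body": {
  "offset": [
    [0,0,0],
    [0,0,0],
    [0,0,0]
  ],
  "twist": [
    [0,0,0.12],
    [0,0,0.12],
    [0,0,0.05]
  ],
  "grip": [0,0,0]
}}

```text
time: 9.1
ee_pos: [0.3158, -0.241, 0.2762]
tcp_rot: [-179.9, 0.1, -1.3]
wrist_force: [0.4, 0.1, -1.8]
opening: 0.026
grasp_force: 99.2
```

```bash
python3 - <<'E'
from h import *
o=st(); h=hookpose(o)-[0,0,.0147]; print("hook pred",h)
for c in("scene","top"):
    p=viewer.camera(c); save(p,c+"2.png"); print(c,np.round(proj(p,h),1),[(t,round(r["p"],2),np.round(r["position"],1).tolist(),np.round(world(p,r["position"]),3).tolist()) for t in("hook","handle_end","pole") for r in finder.pinpoint(p,t)[:2]])
    u,v=map(int,proj(p,o["ee_pos"])); im=p["color"][max(0,v-80):v+70,u-40:u+160,::-1]; cv2.imwrite(f"pics/{c}2z.png",cv2.resize(im,(800,600),interpolation=cv2.INTER_CUBIC)); print(u-40,v-80)
E
```

```text
t 9.1 p [ 0.3158 -0.241   0.2762] rpy [-1.7993e+02  1.0000e-01 -1.3300e+00] F [ 0.39  0.06 -1.81] T [-0.03 -0.06 -0.03] op 0.026 g 99.2 q [-37.3 -15.   -5.9  99.2  -0.  144. ]
hook pred [ 0.54257205 -0.23023283  0.26108976]
scene [334.4 243.1] [('hook', 0.63, [334.6, 239.9], [0.664, -0.136, 0.058]), ('handle_end', 0.69, [228.8, 308.8], [0.242, -0.235, 0.274]), ('pole', 0.88, [260.7, 294.1], [0.304, -0.264, 0.32])]
219 212
top [382.2 218.6] [('hook', 0.61, [382.3, 213.4], [0.616, -0.308, 0.0]), ('handle_end', 0.74, [364.8, 344.3], [0.089, -0.616, -0.901]), ('pole', 0.75, [364.8, 311.8], [0.316, -0.198, 0.362])]
332 231
```

View pics/top2z.png

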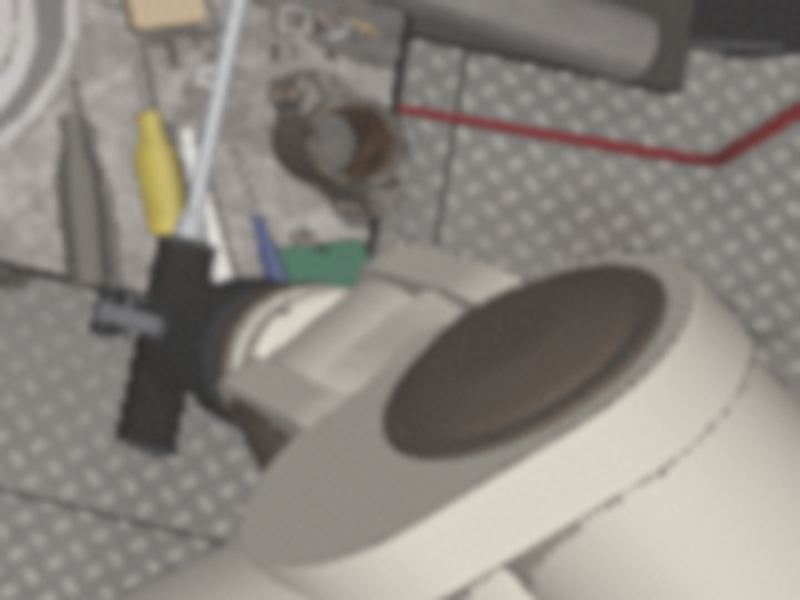

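The pole is held square in the hand and the rod runs ahead. I'll measure the rod and pin from depth.

```bash
python3 - <<'E'
from h import *
o=bot.get_obs(); h=hookpose(o)-[0,0,.0147]
ims=[]
for c in("scene","top"):
    p=viewer.camera(c); P=cloud(p)
    m=(abs(P[...,2]-.262)<.03)&(P[...,0]>.38)&(P[...,0]<.59)&(abs(P[...,1]+.235)<.06); q=P[m]
    rod=q[(q[:,0]<.53)]
    lx=np.polyfit(rod[:,0],rod[:,1],1); lz=np.polyfit(rod[:,0],rod[:,2],1); 
    print(c,m.sum(),"yaw",np.degrees(np.arctan(lx[0])),"pitch up",np.degrees(np.arctan(lz[0])),"at x=.45: y,z",np.polyval(lx,.45),np.polyval(lz,.45),"max x",q[:,0].max(), "pin: ",q[q[:,1]>np.polyval(lx,q[:,0])+.01].mean(0),"ymax",q[:,1].max())
    u,v=map(int,proj(p,h)); im=p["color"][v-30:v+30,u-20:u+20,::-1].copy(); ims.append(cv2.resize(im,(400,600),interpolation=cv2.INTER_CUBIC)); print("pred at",(np.array(proj(p,h))-[u-20,v-30])*10)
    print([ (np.array(proj(p,o["ee_pos"]+R.from_euler('z',o["tcp_rot"][2],degrees=True).apply([x,y,-.0147])))-[u-20,v-30])*10 for x,y in((.23,0),(.221,.041))])
cv2.imwrite("pics/hook.png",np.hstack(ims))
E
```

```text
scene 314 yaw -0.814454304917219 pitch up -0.3300813331113866 at x=.45: y,z -0.24351635923874645 0.2653316134951861 max x 0.5480863644307409 pin:  [ 0.53928529 -0.2179449   0.26465143] ymax -0.20088627051465863
pred at [200.29983695 303.87669546]
[array([255.02449773, 343.94123668]), array([116.45662139, 242.13144912])]
top 315 yaw -1.0985581964600466 pitch up -0.11204290654154345 at x=.45: y,z -0.2408654076917283 0.26595461043017327 max x 0.54993495329198 pin:  [ 0.54051351 -0.21565932  0.26503424] ymax -0.19894034104950017
pred at [207.29741763 304.03428371]
[array([272.38940752, 307.09419833]), array([105.86646318, 299.27799144])]
```

View pics/hook.png

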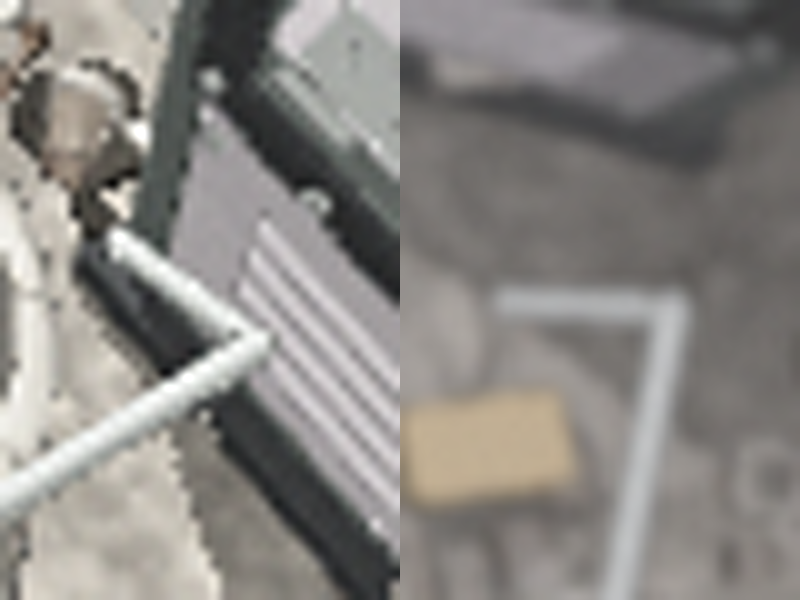

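```bash
cat >> h.py <<'E'
PD=IR@np.array([-.214,.977,0])
def tcp_for(hook): return hook-IR@np.array([.2265,.016,0])+[0,0,.0147]
E
python3 - <<'E'
from h import *
o=bot.get_obs(); 
for a in(.86,.9,.94): print(a,eye_at(a),tcp_for(eye_at(a)))
t=tcp_for(eye_at(.9)-.038*PD); print(t, PD)
a=t-IR@[.20,0,0]; print(a)
M=IR@np.diag([1,-1,-1]); print("shift (after yaw)",100*M.T@(a-o["ee_pos"]))
E
```

```text
0.86 [ 0.7468861  -0.2116061   0.25243804] [ 0.51984613 -0.21493758  0.26713804]
0.9 [ 0.75083678 -0.21182698  0.24937791] [ 0.5237968  -0.21515846  0.26407791]
0.94 [ 0.75466211 -0.21204084  0.24616199] [ 0.52762214 -0.21537233  0.26086199]
[ 0.52984369 -0.25268051  0.26407791] [-0.15912871  0.98742243  0.        ]
[ 0.33015554 -0.24151621  0.26407791]
shift (after yaw) [ 1.42836612 -0.00175527  1.31839746]
```

Call:
{"method": "move_arm", "body": {
  "offset": [
    [0,0,0],
    [1.43,0,1.22],
    [0,0,0]
  ],
  "twist": [
    [0,0,0.033],
    [0,0,0],
    [0,0,0]
  ],
  "grip": [0,0,0]
}}

```text
time: 9.9
ee_pos: [0.3312, -0.2414, 0.2631]
tcp_rot: [-179.9, 0.1, -2.9]
wrist_force: [-0.0, 1.2, -3.4]
opening: 0.0263
grasp_force: 99.2
```

Call:
{"method": "move_arm", "body": {
  "offset": [
    [3,0,0],
    [3,0,0],
    [3,0,0],
    [3,0,0],
    [0,0,0]
  ],
  "twist": [
    [0,0,0],
    [0,0,0],
    [0,0,0],
    [0,0,0],
    [0,0,0]
  ],
  "grip": [0,0,0,0,0]
}}

```text
time: 10.4
ee_pos: [0.4527, -0.2473, 0.2632]
tcp_rot: [-179.9, 0.1, -2.8]
wrist_force: [-0.8, 0.7, -3.5]
opening: 0.026
grasp_force: 99.2
```

```bash
python3 - <<'E'
from h import *
o=st(); to(o,tcp_for(eye_at(.9)-.038*PD),-3.2)
p=viewer.camera("top"); P=cloud(p); h=o["ee_pos"]; L=(P-IO)@IR
m=(abs(P[...,2]-.252)<.02)&(P[...,0]>.5)&(P[...,0]<.655)&(abs(P[...,1]+.25)<.06); q=P[m]; l=np.polyfit(q[:,0],q[:,1],1); lz=np.polyfit(q[:,0],q[:,2],1); print(m.sum(),np.degrees(np.arctan(l[0])),np.polyval(l,.6),h[1]-(.6-h[0])*np.tan(np.radians(3.2)),"z",np.polyval(lz,.6))
E
```

```text
t 10.4 p [ 0.4527 -0.2473  0.2632] rpy [-1.7993e+02  9.0000e-02 -2.7900e+00] F [-0.81  0.69 -3.54] T [ 0.    0.09 -0.08] op 0.026 g 99.2 q [-28.7   0.6   6.6  96.1   0.  154.1]
shift cm in tool [ 7.73  0.16 -0.1 ]
twist [-0.001  0.002  0.007]
229 -3.591040272383963 -0.2525676180491645 -0.2555750241566177 z 0.25186965323603383
```

Call:
{"method": "move_arm", "body": {
  "offset": [
    [2.2,0.1,-0.1],
    [2,0.1,0],
    [1.5,0,0],
    [1,0,0],
    [0.5,0,0]
  ],
  "twist": [
    [0,0,0.007],
    [0,0,0],
    [0,0,0],
    [0,0,0],
    [0,0,0]
  ],
  "grip": [0,0,0,0,0]
}}

```text
time: 10.95
ee_pos: [0.522, -0.2536, 0.2658]
tcp_rot: [-180.0, 0.0, -3.3]
wrist_force: [-0.0, 0.1, -2.0]
opening: 0.0259
grasp_force: 99.1
```

Call:
{"method": "move_arm", "body": {
  "offset": [
    [0.5,0,0],
    [0,0,0],
    [0,0,0]
  ],
  "twist": [
    [0,0,0],
    [0,0,0],
    [0,0,0]
  ],
  "grip": [0,0,0]
}}

```text
time: 11.25
ee_pos: [0.5264, -0.2539, 0.2663]
tcp_rot: [180.0, -0.0, -3.3]
wrist_force: [-0.2, -0.1, -2.0]
opening: 0.0258
grasp_force: 99.1
```

```bash
python3 - <<'E'
from h import *
o=st(); to(o,tcp_for(eye_at(.9)-.038*PD),-3.2);to(o,tcp_for(eye_at(.9)),-3.2)
p=viewer.camera("scene"); h=o["ee_pos"]; print("hook px",proj(p,hookpose(o)-[0,0,.0147]))
u,v=370,215; im=p["color"][v-45:v+45,u-60:u+60,::-1]; cv2.imwrite("pics/in.png",cv2.resize(im,(800,600),interpolation=cv2.INTER_CUBIC))
E
```

```text
t 11.25 p [ 0.5264 -0.2539  0.2663] rpy [180.    -0.    -3.34] F [-0.22 -0.09 -2.  ] T [-0.02  0.   -0.03] op 0.0258 g 99.1 q [-25.7  10.2  17.3  97.1  -0.  157.6]
shift cm in tool [ 0.33 -0.14  0.22]
twist [ 0.    -0.    -0.002]
shift cm in tool [-0.49 -3.85  0.22]
twist [ 0.    -0.    -0.002]
hook px [np.float64(400.72499989895095), np.float64(212.3766720746008)]
```

View pics/in.png

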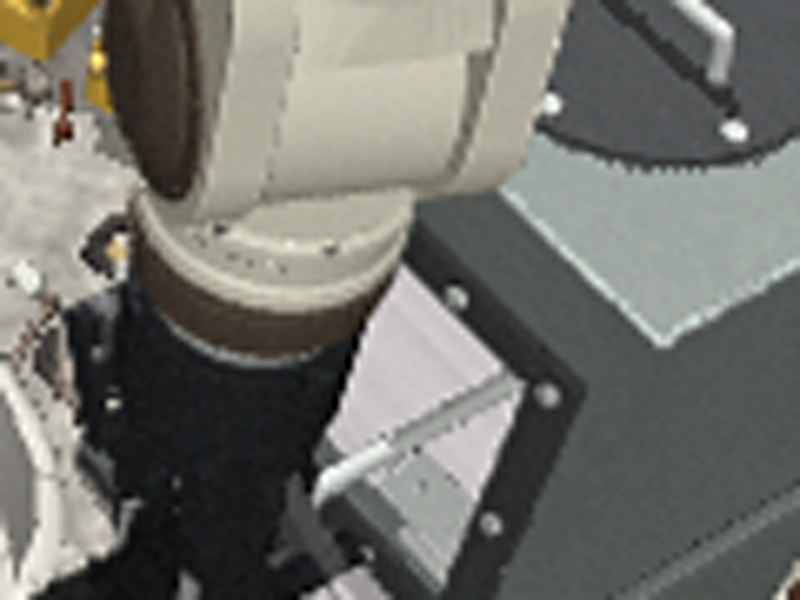

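Call:
{"method": "move_arm", "body": {
  "offset": [
    [0.33,0,0.22],
    [0,0,0],
    [-0.06,-0.3,0],
    [-0.06,-0.3,0],
    [0,0,0]
  ],
  "twist": [
    [0,0,0],
    [0,0,0],
    [0,0,0],
    [0,0,0],
    [0,0,0]
  ],
  "grip": [0,0,0,0,0]
}}

```text
time: 11.8
ee_pos: [0.5292, -0.2476, 0.264]
tcp_rot: [-180.0, -0.0, -3.3]
wrist_force: [0.0, 0.8, -2.3]
opening: 0.0259
grasp_force: 99.1
```

Call:
{"method": "move_arm", "body": {
  "offset": [
    [-0.03,-0.15,0],
    [0,0,0]
  ],
  "twist": [
    [0,0,0],
    [0,0,0]
  ],
  "grip": [0,0]
}}

```text
time: 12.0
ee_pos: [0.529, -0.2464, 0.264]
tcp_rot: [180.0, -0.0, -3.3]
wrist_force: [-0.7, -0.9, -2.9]
opening: 0.0258
grasp_force: 99.1
```

Call:
{"method": "move_arm", "body": {
  "offset": [
    [-0.03,-0.15,0],
    [0,0,0]
  ],
  "twist": [
    [0,0,0],
    [0,0,0]
  ],
  "grip": [0,0]
}}

```text
time: 12.2
ee_pos: [0.5288, -0.2449, 0.2639]
tcp_rot: [-180.0, -0.0, -3.3]
wrist_force: [0.1, -0.2, -3.4]
opening: 0.0262
grasp_force: 99.1
```

Call:
{"method": "move_arm", "body": {
  "offset": [
    [-0.03,-0.15,0],
    [0,0,0]
  ],
  "twist": [
    [0,0,0],
    [0,0,0]
  ],
  "grip": [0,0]
}}

```text
time: 12.4
ee_pos: [0.5285, -0.2434, 0.2639]
tcp_rot: [-180.0, 0.0, -3.3]
wrist_force: [0.9, -0.5, -2.6]
opening: 0.0257
grasp_force: 99.1
```

Call:
{"method": "move_arm", "body": {
  "offset": [
    [-0.03,-0.15,0],
    [0,0,0]
  ],
  "twist": [
    [0,0,0],
    [0,0,0]
  ],
  "grip": [0,0]
}}

```text
time: 12.6
ee_pos: [0.5284, -0.2418, 0.2639]
tcp_rot: [-180.0, 0.0, -3.3]
wrist_force: [0.0, 0.3, -3.7]
opening: 0.0259
grasp_force: 99.1
```

Call:
{"method": "move_arm", "body": {
  "offset": [
    [-0.03,-0.15,0],
    [0,0,0]
  ],
  "twist": [
    [0,0,0],
    [0,0,0]
  ],
  "grip": [0,0]
}}

```text
time: 12.8
ee_pos: [0.5282, -0.2403, 0.2639]
tcp_rot: [-180.0, -0.0, -3.3]
wrist_force: [-0.3, 0.3, -3.3]
opening: 0.0262
grasp_force: 99.1
```

Call:
{"method": "move_arm", "body": {
  "offset": [
    [-0.03,-0.15,0],
    [0,0,0]
  ],
  "twist": [
    [0,0,0],
    [0,0,0]
  ],
  "grip": [0,0]
}}

```text
time: 13.0
ee_pos: [0.528, -0.2388, 0.2639]
tcp_rot: [-180.0, -0.0, -3.3]
wrist_force: [0.4, -0.6, -2.7]
opening: 0.0261
grasp_force: 99.1
```

Call:
{"method": "move_arm", "body": {
  "offset": [
    [-0.04,-0.2,0],
    [0,0,0]
  ],
  "twist": [
    [0,0,0],
    [0,0,0]
  ],
  "grip": [0,0]
}}

```text
time: 13.2
ee_pos: [0.5277, -0.2367, 0.2639]
tcp_rot: [-180.0, 0.0, -3.3]
wrist_force: [-0.1, 0.2, -3.5]
opening: 0.0259
grasp_force: 99.1
```

Call:
{"method": "move_arm", "body": {
  "offset": [
    [-0.04,-0.2,0],
    [0,0,0]
  ],
  "twist": [
    [0,0,0],
    [0,0,0]
  ],
  "grip": [0,0]
}}

```text
time: 13.4
ee_pos: [0.5274, -0.2347, 0.2639]
tcp_rot: [-180.0, -0.0, -3.3]
wrist_force: [0.9, -0.6, -1.6]
opening: 0.026
grasp_force: 99.1
```

Call:
{"method": "move_arm", "body": {
  "offset": [
    [-0.04,-0.2,0],
    [0,0,0]
  ],
  "twist": [
    [0,0,0],
    [0,0,0]
  ],
  "grip": [0,0]
}}

```text
time: 13.6
ee_pos: [0.5271, -0.2327, 0.2639]
tcp_rot: [-180.0, -0.0, -3.3]
wrist_force: [-0.5, -0.4, -2.1]
opening: 0.0258
grasp_force: 99.1
```

Call:
{"method": "move_arm", "body": {
  "offset": [
    [-0.05,-0.25,0],
    [-0.05,-0.25,0],
    [0,0,0]
  ],
  "twist": [
    [0,0,0],
    [0,0,0],
    [0,0,0]
  ],
  "grip": [0,0,0]
}}

```text
time: 13.9
ee_pos: [0.5264, -0.2275, 0.264]
tcp_rot: [-180.0, -0.0, -3.3]
wrist_force: [-0.1, -0.5, -2.1]
opening: 0.0259
grasp_force: 99.1
```

Call:
{"method": "move_arm", "body": {
  "offset": [
    [-0.05,-0.25,0],
    [-0.05,-0.25,0],
    [-0.05,-0.25,0],
    [-0.05,-0.25,0],
    [0,0,0]
  ],
  "twist": [
    [0,0,0],
    [0,0,0],
    [0,0,0],
    [0,0,0],
    [0,0,0]
  ],
  "grip": [0,0,0,0,0]
}}

```text
time: 14.4
ee_pos: [0.525, -0.2174, 0.264]
tcp_rot: [-180.0, -0.0, -3.3]
wrist_force: [0.6, 0.6, -2.3]
opening: 0.0263
grasp_force: 99.1
```

```bash
python3 - <<'E'
from h import *
o=st(); h=hookpose(o)-[0,0,.0147]; print("hook local",(h-IO)@IR)
for a in(.86,.9,.94): print(a,(eye_at(a)-IO)@IR)
E
```

```text
t 14.4 p [ 0.525  -0.2174  0.264 ] rpy [-1.80e+02 -1.00e-02 -3.32e+00] F [ 0.63  0.63 -2.34] T [ 0.02 -0.04  0.01] op 0.0263 g 99.1 q [-22.5   7.8  14.3  96.5   0.  160.8]
hook local [ 0.0878138  -0.00262407  0.24931764]
0.86 [8.25147623e-02 3.76564738e-18 2.52438042e-01]
0.9 [ 8.64716088e-02 -7.99093661e-18  2.49377906e-01]
0.94 [9.03029176e-02 1.07462382e-17 2.46161987e-01]
```

Call:
{"method": "move_arm", "body": {
  "offset": [
    [-0.2,0,0],
    [-0.2,0,0],
    [0,0,0]
  ],
  "twist": [
    [0,0,0],
    [0,0,0],
    [0,0,0]
  ],
  "grip": [0,0,0]
}}

```text
time: 14.7
ee_pos: [0.5215, -0.2176, 0.2642]
tcp_rot: [-180.0, -0.1, -3.3]
wrist_force: [5.2, 0.1, -2.3]
opening: 0.0261
grasp_force: 99.2
```

Call:
{"method": "move_arm", "body": {
  "offset": [
    [-0.2,0,0],
    [-0.2,0,0],
    [0,0,0]
  ],
  "twist": [
    [0,0,0],
    [0,0,0],
    [0,0,0]
  ],
  "grip": [0,0,0]
}}

```text
time: 15.0
ee_pos: [0.518, -0.2174, 0.2646]
tcp_rot: [180.0, -0.2, -3.3]
wrist_force: [6.5, -0.8, -2.0]
opening: 0.0259
grasp_force: 99.3
```

Call:
{"method": "move_arm", "body": {
  "offset": [
    [-0.2,0,0],
    [-0.2,0,0],
    [0,0,0]
  ],
  "twist": [
    [0,0,0],
    [0,0,0],
    [0,0,0]
  ],
  "grip": [0,0,0]
}}

```text
time: 15.3
ee_pos: [0.5144, -0.2172, 0.265]
tcp_rot: [180.0, -0.3, -3.3]
wrist_force: [7.1, 0.2, 0.0]
opening: 0.0265
grasp_force: 99.6
```

```bash
python3 - <<'E'
from h import *
E=lambda a:(eye_at(a)-IO)@IR
A=[.865]
while A[-1]>.12: A.append(A[-1]-.04)
for a,b in zip(A,A[1:]): d=E(b)-E(a); print(round(b,3),np.round([d[0]*100,-d[2]*100],2))
E
```

```text
0.825 [-0.41 -0.29]
0.785 [-0.42 -0.28]
0.745 [-0.43 -0.26]
0.705 [-0.44 -0.24]
0.665 [-0.45 -0.22]
0.625 [-0.46 -0.21]
0.585 [-0.46 -0.19]
0.545 [-0.47 -0.17]
0.505 [-0.48 -0.15]
0.465 [-0.48 -0.13]
0.425 [-0.49 -0.11]
0.385 [-0.49 -0.09]
0.345 [-0.5  -0.07]
0.305 [-0.5  -0.05]
0.265 [-0.5  -0.03]
0.225 [-0.5  -0.01]
0.185 [-0.5   0.01]
0.145 [-0.5   0.03]
0.105 [-0.5   0.05]
```

Call:
{"method": "move_arm", "body": {
  "offset": [
    [-0.41,0,-0.3],
    [-0.42,0,-0.28],
    [-0.43,0,-0.26],
    [-0.44,0,-0.24],
    [0,0,0]
  ],
  "twist": [
    [0,0,0],
    [0,0,0],
    [0,0,0],
    [0,0,0],
    [0,0,0]
  ],
  "grip": [0,0,0,0,0]
}}

```text
time: 15.8
ee_pos: [0.4966, -0.2162, 0.2758]
tcp_rot: [180.0, -0.2, -3.3]
wrist_force: [4.4, 0.9, -0.6]
opening: 0.0261
grasp_force: 99.5
```

Call:
{"method": "move_arm", "body": {
  "offset": [
    [-0.45,0,-0.22],
    [-0.46,0,-0.21],
    [-0.46,0,-0.19],
    [-0.47,0,-0.17],
    [0,0,0]
  ],
  "twist": [
    [0,0,0],
    [0,0,0],
    [0,0,0],
    [0,0,0],
    [0,0,0]
  ],
  "grip": [0,0,0,0,0]
}}

```text
time: 16.3
ee_pos: [0.4777, -0.2151, 0.2831]
tcp_rot: [180.0, -0.1, -3.3]
wrist_force: [3.0, 1.2, -0.9]
opening: 0.0261
grasp_force: 99.4
```

```bash
python3 - <<'E'
from h import *
o=st(); h=hookpose(o)-[0,0,.0147]; print("hook local",(h-IO)@IR,"eye .545",(eye_at(.545)-IO)@IR)
p=viewer.camera("scene"); P=cloud(p); q=((P-IO)@IR).reshape(-1,3)
m=(q[:,1]<.07)&(q[:,1]>-.07)&(q[:,0]>.012)&(q[:,0]<.15)&(q[:,2]>.16)&(q[:,2]<.3); q=q[m]; a=np.arctan2(q[:,0]-.009,q[:,2]-.152); print(np.histogram(a,bins=np.arange(0.1,1.2,.05)))
u,v=370,215; im=p["color"][v-45:v+45,u-60:u+60,::-1]; cv2.imwrite("pics/in2.png",cv2.resize(im,(800,600),interpolation=cv2.INTER_CUBIC))
E
```

```text
t 16.3 p [ 0.4777 -0.2151  0.2831] rpy [ 1.7998e+02 -7.0000e-02 -3.3400e+00] F [ 3.03  1.17 -0.87] T [ 0.05 -0.87  0.04] op 0.0261 g 99.4 q [-24.2   2.1  10.4  98.2   0.  159.1]
hook local [ 0.04048614 -0.00306461  0.26860763] eye .545 [4.77310065e-02 9.53212846e-18 2.70582027e-01]
(array([  0,   3,  14,  21,  40,  56, 124, 346, 349,  44,   6,   1,   0,
         1,   0,   0,   0,   0,   0,   0,   0]), array([0.1 , 0.15, 0.2 , 0.25, 0.3 , 0.35, 0.4 , 0.45, 0.5 , 0.55, 0.6 ,
       0.65, 0.7 , 0.75, 0.8 , 0.85, 0.9 , 0.95, 1.  , 1.05, 1.1 , 1.15]))
```

View pics/in2.png

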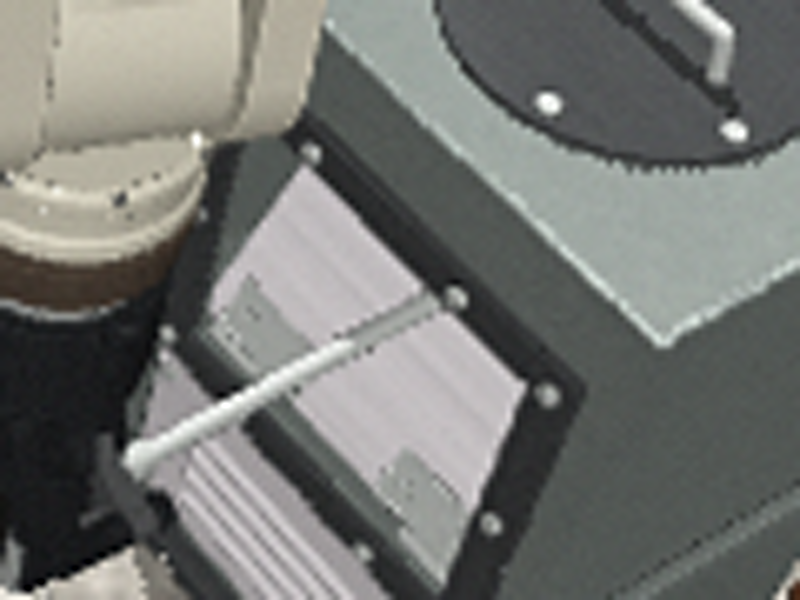

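The flap follows the pin and is now at about 0.53 rad. I'll continue along the arc.

Call:
{"method": "move_arm", "body": {
  "offset": [
    [-0.48,0,-0.15],
    [-0.48,0,-0.13],
    [-0.49,0,-0.11],
    [-0.49,0,-0.09],
    [0,0,0]
  ],
  "twist": [
    [0,0,0],
    [0,0,0],
    [0,0,0],
    [0,0,0],
    [0,0,0]
  ],
  "grip": [0,0,0,0,0]
}}

```text
time: 16.85
ee_pos: [0.4578, -0.2138, 0.2874]
tcp_rot: [-180.0, 0.0, -3.3]
wrist_force: [1.6, 0.0, -1.9]
opening: 0.0264
grasp_force: 99.3
```

Call:
{"method": "move_arm", "body": {
  "offset": [
    [-0.5,0,-0.07],
    [-0.5,0,-0.05],
    [-0.5,0,-0.03],
    [-0.5,0,0],
    [0,0,0]
  ],
  "twist": [
    [0,0,0],
    [0,0,0],
    [0,0,0],
    [0,0,0],
    [0,0,0]
  ],
  "grip": [0,0,0,0,0]
}}

```text
time: 17.35
ee_pos: [0.4374, -0.2126, 0.289]
tcp_rot: [180.0, 0.0, -3.3]
wrist_force: [0.8, 0.2, -1.4]
opening: 0.0259
grasp_force: 99.2
```

```bash
python3 - <<'E'
from h import *
o=st(); h=hookpose(o)-[0,0,.0147]; print("hook local",(h-IO)@IR)
for a in(.25,.2,.15,.1,0): print(a,(eye_at(a)-IO)@IR)
p=viewer.camera("scene"); P=cloud(p); q=((P-IO)@IR).reshape(-1,3)
m=(q[:,1]<.07)&(q[:,1]>-.07)&(q[:,0]>-.0)&(q[:,0]<.15)&(q[:,2]>.17)&(q[:,2]<.29); q=q[m]; a=np.arctan2(q[:,0]-.009,q[:,2]-.152); print(np.histogram(a,bins=np.arange(-.1,.7,.05)))
E
```

```text
t 17.35 p [ 0.4374 -0.2126  0.289 ] rpy [ 1.80e+02  4.00e-02 -3.35e+00] F [ 0.84  0.25 -1.44] T [ 0.08 -0.13  0.04] op 0.0259 g 99.2 q [-25.9  -2.8   6.2  99.   -0.  157.4]
hook local [ 1.10241371e-04 -2.86383120e-03  2.74164419e-01]
0.25 [ 1.15381914e-02 -3.16712546e-18  2.77010924e-01]
0.2 [ 5.28582747e-03 -5.62838528e-18  2.77031529e-01]
0.15 [-9.59752481e-04  2.42691046e-18  2.76739620e-01]
0.1 [-7.18293771e-03 -1.26246802e-17  2.76135927e-01]
0 [-1.95000000e-02  5.74609191e-18  2.74000000e-01]
(array([ 16,  13,  31,  60, 197, 654,  63,   2,   0,   0,   0,   0,   0,
         0,   0]), array([-0.1 , -0.05,  0.  ,  0.05,  0.1 ,  0.15,  0.2 ,  0.25,  0.3 ,
        0.35,  0.4 ,  0.45,  0.5 ,  0.55,  0.6 ,  0.65]))
```

Call:
{"method": "move_arm", "body": {
  "offset": [
    [-0.4,0,0.01],
    [-0.4,0,0.02],
    [-0.3,0,0.02],
    [-0.2,0,0.02],
    [0,0,0]
  ],
  "twist": [
    [0,0,0],
    [0,0,0],
    [0,0,0],
    [0,0,0],
    [0,0,0]
  ],
  "grip": [0,0,0,0,0]
}}

```text
time: 17.9
ee_pos: [0.425, -0.2119, 0.2882]
tcp_rot: [180.0, 0.0, -3.3]
wrist_force: [1.2, 0.4, -3.2]
opening: 0.0261
grasp_force: 99.2
```

Call:
{"method": "move_arm", "body": {
  "offset": [
    [-0.1,0,0.01],
    [-0.1,0,0.01],
    [0,0,0]
  ],
  "twist": [
    [0,0,0],
    [0,0,0],
    [0,0,0]
  ],
  "grip": [0,0,0]
}}

```text
time: 18.2
ee_pos: [0.4233, -0.2118, 0.2879]
tcp_rot: [-180.0, 0.0, -3.3]
wrist_force: [2.1, 0.5, -2.5]
opening: 0.0261
grasp_force: 99.2
```

Call:
{"method": "move_arm", "body": {
  "offset": [
    [-0.1,0,0.01],
    [-0.1,0,0.01],
    [0,0,0]
  ],
  "twist": [
    [0,0,0],
    [0,0,0],
    [0,0,0]
  ],
  "grip": [0,0,0]
}}

```text
time: 18.5
ee_pos: [0.4217, -0.2117, 0.2878]
tcp_rot: [-180.0, -0.1, -3.3]
wrist_force: [5.3, 0.3, -2.4]
opening: 0.0261
grasp_force: 99.1
```

Call:
{"method": "move_arm", "body": {
  "offset": [
    [-0.1,0,0.01],
    [-0.1,0,0.01],
    [0,0,0]
  ],
  "twist": [
    [0,0,0],
    [0,0,0],
    [0,0,0]
  ],
  "grip": [0,0,0]
}}

```text
time: 18.8
ee_pos: [0.4198, -0.2116, 0.2876]
tcp_rot: [180.0, -0.1, -3.3]
wrist_force: [7.5, 0.3, -3.7]
opening: 0.026
grasp_force: 99.1
```

Call:
{"method": "move_arm", "body": {
  "offset": [
    [-0.1,0,0.01],
    [0,0,0]
  ],
  "twist": [
    [0,0,0],
    [0,0,0]
  ],
  "grip": [0,0]
}}

```text
time: 19.0
ee_pos: [0.419, -0.2115, 0.2875]
tcp_rot: [-180.0, -0.1, -3.3]
wrist_force: [7.6, 0.2, -3.9]
opening: 0.0261
grasp_force: 99.1
```

Call:
{"method": "move_arm", "body": {
  "offset": [
    [-0.1,0,0.02],
    [0,0,0]
  ],
  "twist": [
    [0,0,0],
    [0,0,0]
  ],
  "grip": [0,0]
}}

```text
time: 19.2
ee_pos: [0.4179, -0.2115, 0.2873]
tcp_rot: [-180.0, -0.1, -3.3]
wrist_force: [7.3, 0.4, -3.5]
opening: 0.0259
grasp_force: 99.1
```

Call:
{"method": "move_arm", "body": {
  "offset": [
    [-0.1,0,0.02],
    [0,0,0]
  ],
  "twist": [
    [0,0,0],
    [0,0,0]
  ],
  "grip": [0,0]
}}

```text
time: 19.4
ee_pos: [0.4166, -0.2114, 0.2871]
tcp_rot: [-180.0, -0.0, -3.3]
wrist_force: [5.0, 0.5, -3.1]
opening: 0.0259
grasp_force: 99.1
```

Call:
{"method": "move_arm", "body": {
  "offset": [
    [-0.1,0,0.02],
    [0,0,0]
  ],
  "twist": [
    [0,0,0],
    [0,0,0]
  ],
  "grip": [0,0]
}}

```text
time: 19.6
ee_pos: [0.416, -0.2114, 0.2869]
tcp_rot: [-180.0, -0.1, -3.3]
wrist_force: [8.5, -0.9, -3.0]
opening: 0.0263
grasp_force: 99.1
```

Call:
{"method": "move_arm", "body": {
  "offset": [
    [-0.05,0,0.01],
    [0,0,0]
  ],
  "twist": [
    [0,0,0],
    [0,0,0]
  ],
  "grip": [0,0]
}}

```text
time: 19.8
ee_pos: [0.4158, -0.2114, 0.2869]
tcp_rot: [-180.0, -0.1, -3.3]
wrist_force: [9.2, -0.1, -4.1]
opening: 0.0262
grasp_force: 99.1
```

Call:
{"method": "move_arm", "body": {
  "offset": [
    [-0.06,0,0.01],
    [0,0,0]
  ],
  "twist": [
    [0,0,0],
    [0,0,0]
  ],
  "grip": [0,0]
}}

```text
time: 20.0
ee_pos: [0.4154, -0.2114, 0.2868]
tcp_rot: [-180.0, -0.2, -3.3]
wrist_force: [11.2, 0.3, -4.0]
opening: 0.0263
grasp_force: 99.0
```

Call:
{"method": "move_arm", "body": {
  "offset": [
    [-0.06,0,0.01],
    [0,0,0]
  ],
  "twist": [
    [0,0,0],
    [0,0,0]
  ],
  "grip": [0,0]
}}

```text
time: 20.2
ee_pos: [0.4151, -0.2114, 0.2867]
tcp_rot: [-180.0, -0.2, -3.3]
wrist_force: [11.9, -0.5, -3.7]
opening: 0.026
grasp_force: 99.0
```

Call:
{"method": "move_arm", "body": {
  "offset": [
    [-0.06,0,0.01],
    [0,0,0]
  ],
  "twist": [
    [0,0,0],
    [0,0,0]
  ],
  "grip": [0,0]
}}

```text
time: 20.4
ee_pos: [0.4147, -0.2113, 0.2867]
tcp_rot: [-180.0, -0.2, -3.3]
wrist_force: [13.6, 0.2, -4.1]
opening: 0.0259
grasp_force: 98.9
```

Call:
{"method": "move_arm", "body": {
  "offset": [
    [-0.06,0,0.01],
    [0,0,0]
  ],
  "twist": [
    [0,0,0],
    [0,0,0]
  ],
  "grip": [0,0]
}}

```text
time: 20.6
ee_pos: [0.4143, -0.2113, 0.2866]
tcp_rot: [-180.0, -0.2, -3.3]
wrist_force: [15.7, -0.0, -3.9]
opening: 0.0257
grasp_force: 98.9
```

Call:
{"method": "move_arm", "body": {
  "offset": [
    [-0.06,0,0.01],
    [0,0,0]
  ],
  "twist": [
    [0,0,0],
    [0,0,0]
  ],
  "grip": [0,0]
}}

```text
time: 20.8
ee_pos: [0.414, -0.2113, 0.2865]
tcp_rot: [-180.0, -0.3, -3.3]
wrist_force: [16.1, -0.3, -5.0]
opening: 0.0261
grasp_force: 98.9
```

Call:
{"method": "move_arm", "body": {
  "offset": [
    [-0.05,0,0.01],
    [0,0,0]
  ],
  "twist": [
    [0,0,0],
    [0,0,0]
  ],
  "grip": [0,0]
}}

```text
time: 21.0
ee_pos: [0.4137, -0.2113, 0.2864]
tcp_rot: [-180.0, -0.3, -3.3]
wrist_force: [18.4, -0.4, -4.0]
opening: 0.0264
grasp_force: 98.8
```

Call:
{"method": "move_arm", "body": {
  "offset": [
    [-0.04,0,0],
    [0,0,0]
  ],
  "twist": [
    [0,0,0],
    [0,0,0]
  ],
  "grip": [0,0]
}}

```text
time: 21.2
ee_pos: [0.4134, -0.2112, 0.2865]
tcp_rot: [-180.0, -0.3, -3.3]
wrist_force: [18.1, -0.8, -5.0]
opening: 0.0258
grasp_force: 98.8
```

Call:
{"method": "move_arm", "body": {
  "offset": [
    [-0.04,0,0],
    [0,0,0]
  ],
  "twist": [
    [0,0,0],
    [0,0,0]
  ],
  "grip": [0,0]
}}

```text
time: 21.4
ee_pos: [0.4131, -0.2112, 0.2865]
tcp_rot: [-180.0, -0.3, -3.3]
wrist_force: [20.1, 0.2, -4.9]
opening: 0.0259
grasp_force: 98.8
```

Call:
{"method": "move_arm", "body": {
  "offset": [
    [-0.03,0,0],
    [0,0,0]
  ],
  "twist": [
    [0,0,0],
    [0,0,0]
  ],
  "grip": [0,0]
}}

```text
time: 21.6
ee_pos: [0.4129, -0.2112, 0.2864]
tcp_rot: [-180.0, -0.3, -3.3]
wrist_force: [20.2, 0.7, -4.7]
opening: 0.0261
grasp_force: 98.8
```

```bash
python3 - <<'E'
from h import *
o=st(); h=hookpose(o)-[0,0,.0147]; print("hook local",(h-IO)@IR)
E
```

```text
t 21.6 p [ 0.4129 -0.2112  0.2864] rpy [-179.99   -0.34   -3.29] F [20.23  0.65 -4.67] T [ 0.01 -3.67 -0.07] op 0.0261 g 98.8 q [-2.720e+01 -6.200e+00  2.700e+00  9.860e+01  1.000e-01  1.561e+02]
hook local [-0.02441396 -0.00260645  0.27306049]
```

Call:
{"method": "move_arm", "body": {
  "offset": [
    [-0.03,0,0],
    [0,0,0]
  ],
  "twist": [
    [0,0,0],
    [0,0,0]
  ],
  "grip": [0,0]
}}

```text
time: 21.8
ee_pos: [0.4127, -0.2112, 0.2865]
tcp_rot: [-180.0, -0.3, -3.3]
wrist_force: [21.0, -0.3, -5.1]
opening: 0.026
grasp_force: 98.8
```

Call:
{"method": "move_arm", "body": {
  "offset": [
    [-0.02,0,0],
    [0,0,0]
  ],
  "twist": [
    [0,0,0],
    [0,0,0]
  ],
  "grip": [0,0]
}}

```text
time: 22.0
ee_pos: [0.4127, -0.2112, 0.2865]
tcp_rot: [-180.0, -0.4, -3.3]
wrist_force: [21.8, 0.3, -5.4]
opening: 0.0261
grasp_force: 98.8
```

```bash
python3 - <<'E'
from h import *
for i in range(3):
    o=bot.get_obs(); print(np.round(o["wrist_force"],2),np.round(o["ee_pos"],5)); p=viewer.camera("scene")
P=cloud(p); q=((P-IO)@IR).reshape(-1,3)
m=(q[:,1]<.06)&(q[:,1]>-.06)&(abs(q[:,0])<.06)&(q[:,2]>.17)&(q[:,2]<.285); q=q[m]
for k in range(6):
    l=np.polyfit(q[:,2],q[:,0],1); r=q[:,0]-np.polyval(l,q[:,2]); q=q[abs(r)<max(.003,2*np.median(abs(r)))]
print(len(q),l[0],np.polyval(l,[.17,.28]))
E
```

```text
[21.83  0.34 -5.44] [ 0.41265 -0.21121  0.28646]
[21.52  0.07 -4.09] [ 0.41264 -0.2112   0.28645]
[ 2.206e+01 -2.000e-02 -5.810e+00] [ 0.41265 -0.21122  0.28646]
879 -0.00036360728375215453 [0.00736003 0.00732004]
```

Call:
{"method": "move_arm", "body": {
  "offset": [
    [0.1,0,0],
    [0,0,0]
  ],
  "twist": [
    [0,0,0],
    [0,0,0]
  ],
  "grip": [0,0]
}}

```text
time: 22.35
ee_pos: [0.4127, -0.2112, 0.2863]
tcp_rot: [-180.0, -0.2, -3.3]
wrist_force: [15.7, -0.7, -4.6]
opening: 0.0256
grasp_force: 98.8
```

Call:
{"method": "move_arm", "body": {
  "offset": [
    [0.1,0,0],
    [0,0,0]
  ],
  "twist": [
    [0,0,0],
    [0,0,0]
  ],
  "grip": [0,0]
}}

```text
time: 22.55
ee_pos: [0.413, -0.2112, 0.2863]
tcp_rot: [-180.0, -0.1, -3.3]
wrist_force: [11.4, -0.7, -3.7]
opening: 0.0257
grasp_force: 99.0
```

Call:
{"method": "move_arm", "body": {
  "offset": [
    [0.1,0,0],
    [0,0,0]
  ],
  "twist": [
    [0,0,0],
    [0,0,0]
  ],
  "grip": [0,0]
}}

```text
time: 22.75
ee_pos: [0.4132, -0.2112, 0.2862]
tcp_rot: [-180.0, -0.0, -3.3]
wrist_force: [7.0, 1.1, -2.6]
opening: 0.026
grasp_force: 99.1
```

Call:
{"method": "move_arm", "body": {
  "offset": [
    [0.15,0,0],
    [0.15,0,0],
    [0,0,0]
  ],
  "twist": [
    [0,0,0],
    [0,0,0],
    [0,0,0]
  ],
  "grip": [0,0,0]
}}

```text
time: 23.05
ee_pos: [0.4156, -0.2114, 0.286]
tcp_rot: [180.0, 0.0, -3.3]
wrist_force: [0.3, 0.2, -3.1]
opening: 0.0259
grasp_force: 99.2
```

Call:
{"method": "move_arm", "body": {
  "offset": [
    [0.15,0,-0.02],
    [0.1,0,-0.02],
    [0,0,0]
  ],
  "twist": [
    [0,0,0],
    [0,0,0],
    [0,0,0]
  ],
  "grip": [0,0,0]
}}

```text
time: 23.35
ee_pos: [0.4183, -0.2115, 0.2866]
tcp_rot: [-180.0, 0.0, -3.3]
wrist_force: [-0.2, 0.2, -2.9]
opening: 0.0257
grasp_force: 99.2
```

```bash
python3 - <<'E'
from h import *
o=st(); h=hookpose(o)-[0,0,.0147]; print("hook local",(h-IO)@IR)
p=viewer.camera("scene")
P=cloud(p); q=((P-IO)@IR).reshape(-1,3)
m=(q[:,1]<.06)&(q[:,1]>-.06)&(abs(q[:,0])<.06)&(q[:,2]>.17)&(q[:,2]<.285); q=q[m]
for k in range(6):
    l=np.polyfit(q[:,2],q[:,0],1); r=q[:,0]-np.polyval(l,q[:,2]); q=q[abs(r)<max(.003,2*np.median(abs(r)))]
print(len(q),l[0],np.polyval(l,[.17,.28]))
E
```

```text
t 23.35 p [ 0.4183 -0.2115  0.2866] rpy [-1.80e+02  1.00e-02 -3.33e+00] F [-0.22  0.24 -2.94] T [-0.03 -0.01 -0.02] op 0.0257 g 99.2 q [-26.8  -5.2   3.6  98.9  -0.  156.5]
hook local [-0.01900353 -0.00279139  0.27183126]
850 -0.0014179693414671961 [0.00747578 0.0073198 ]
```

The latch holds: the force went to zero and the panel is still upright. Now unhooking.

Call:
{"method": "move_arm", "body": {
  "offset": [
    [0.05,0.25,0],
    [0.05,0.25,0],
    [0.05,0.25,0],
    [0,0,0]
  ],
  "twist": [
    [0,0,0],
    [0,0,0],
    [0,0,0],
    [0,0,0]
  ],
  "grip": [0,0,0,0]
}}

```text
time: 23.8
ee_pos: [0.4193, -0.2195, 0.2865]
tcp_rot: [180.0, 0.0, -3.4]
wrist_force: [0.1, 0.8, -2.2]
opening: 0.0262
grasp_force: 99.2
```

Call:
{"method": "move_arm", "body": {
  "offset": [
    [0.06,0.3,0],
    [0.06,0.3,0],
    [0.06,0.3,0],
    [0.06,0.3,0],
    [0,0,0]
  ],
  "twist": [
    [0,0,0],
    [0,0,0],
    [0,0,0],
    [0,0,0],
    [0,0,0]
  ],
  "grip": [0,0,0,0,0]
}}

```text
time: 24.3
ee_pos: [0.4211, -0.2316, 0.2865]
tcp_rot: [-180.0, 0.0, -3.4]
wrist_force: [-0.3, -0.2, -3.1]
opening: 0.026
grasp_force: 99.2
```

Call:
{"method": "move_arm", "body": {
  "offset": [
    [0.06,0.3,0],
    [0.06,0.3,0],
    [0.06,0.3,0],
    [0.06,0.3,0],
    [0,0,0]
  ],
  "twist": [
    [0,0,0],
    [0,0,0],
    [0,0,0],
    [0,0,0],
    [0,0,0]
  ],
  "grip": [0,0,0,0,0]
}}

```text
time: 24.8
ee_pos: [0.4228, -0.2437, 0.2865]
tcp_rot: [-180.0, 0.0, -3.4]
wrist_force: [0.2, 0.1, -2.7]
opening: 0.0262
grasp_force: 99.2
```

Call:
{"method": "move_arm", "body": {
  "offset": [
    [0.06,0.3,0],
    [0.06,0.3,0],
    [0.06,0.3,0],
    [0.06,0.3,0],
    [0,0,0]
  ],
  "twist": [
    [0,0,0],
    [0,0,0],
    [0,0,0],
    [0,0,0],
    [0,0,0]
  ],
  "grip": [0,0,0,0,0]
}}

```text
time: 25.3
ee_pos: [0.4245, -0.2558, 0.2864]
tcp_rot: [-180.0, 0.0, -3.4]
wrist_force: [-0.3, -1.0, -2.7]
opening: 0.0263
grasp_force: 99.2
```

Call:
{"method": "move_arm", "body": {
  "offset": [
    [-1,0,0],
    [-2.5,0,0],
    [-3,0,0],
    [-3,0,0],
    [-1.4,0,0]
  ],
  "twist": [
    [0,0,0],
    [0,0,0],
    [0,0,0],
    [0,0,0],
    [0,0,0]
  ],
  "grip": [0,0,0,0,0]
}}

```text
time: 25.8
ee_pos: [0.3134, -0.2486, 0.2871]
tcp_rot: [180.0, -0.0, -3.4]
wrist_force: [-0.0, 0.2, -2.9]
opening: 0.0263
grasp_force: 99.2
```

Call:
{"method": "move_arm", "body": {
  "offset": [
    [0,0,0],
    [0,0,0],
    [0,0,0],
    [0,0,0],
    [0,0,0]
  ],
  "twist": [
    [0,0,-0.13],
    [0,0,-0.13],
    [0,0,-0.13],
    [0,0,-0.13],
    [0,0,-0.13]
  ],
  "grip": [0,0,0,0,0]
}}

```text
time: 26.3
ee_pos: [0.3155, -0.2491, 0.2867]
tcp_rot: [180.0, -0.0, 34.2]
wrist_force: [0.1, 0.8, -3.0]
opening: 0.026
grasp_force: 99.2
```

Call:
{"method": "move_arm", "body": {
  "offset": [
    [0,0,0],
    [0,0,0],
    [0,0,0],
    [0,0,0],
    [0,0,0]
  ],
  "twist": [
    [0,0,-0.13],
    [0,0,-0.13],
    [0,0,-0.13],
    [0,0,-0.13],
    [0,0,-0.12]
  ],
  "grip": [0,0,0,0,0]
}}

```text
time: 26.8
ee_pos: [0.3155, -0.2491, 0.2866]
tcp_rot: [180.0, 0.0, 70.9]
wrist_force: [0.3, -0.0, -2.8]
opening: 0.026
grasp_force: 99.2
```

```bash
python3 - <<'E'
from h import *
o=st(); to(o,[.31,.181,.287],70.6)
E
```

```text
t 26.8 p [ 0.3155 -0.2491  0.2866] rpy [179.98   0.    70.88] F [ 0.26 -0.   -2.75] T [-0.01  0.01  0.01] op 0.026 g 99.2 q [-38.3 -14.1  -4.  100.1   0.   70.8]
shift cm in tool [ 4.045e+01 -1.461e+01 -4.000e-02]
twist [0.    0.    0.005]
```

Call:
{"method": "move_arm", "body": {
  "offset": [
    [3.37,-1.22,0],
    [3.37,-1.22,0],
    [3.37,-1.22,0],
    [3.37,-1.22,0],
    [3.37,-1.22,0]
  ],
  "twist": [
    [0,0,0],
    [0,0,0],
    [0,0,0],
    [0,0,0],
    [0,0,0]
  ],
  "grip": [0,0,0,0,0]
}}

```text
time: 27.3
ee_pos: [0.3137, -0.0687, 0.2867]
tcp_rot: [179.9, -0.0, 70.5]
wrist_force: [0.4, 0.2, -1.8]
opening: 0.0263
grasp_force: 99.2
```

Call:
{"method": "move_arm", "body": {
  "offset": [
    [3.37,-1.22,0],
    [3.37,-1.22,0],
    [3.37,-1.22,0],
    [3.37,-1.22,0],
    [3.37,-1.22,0]
  ],
  "twist": [
    [0,0,0],
    [0,0,0],
    [0,0,0],
    [0,0,0],
    [0,0,0]
  ],
  "grip": [0,0,0,0,0]
}}

```text
time: 27.8
ee_pos: [0.3122, 0.1108, 0.2868]
tcp_rot: [179.9, -0.0, 70.6]
wrist_force: [0.4, -0.7, -2.6]
opening: 0.026
grasp_force: 99.2
```

Call:
{"method": "move_arm", "body": {
  "offset": [
    [3.37,-1.22,0],
    [3.37,-1.22,0],
    [0,0,0]
  ],
  "twist": [
    [0,0,0],
    [0,0,0],
    [0,0,0]
  ],
  "grip": [0,0,0]
}}

```text
time: 28.1
ee_pos: [0.3116, 0.184, 0.2861]
tcp_rot: [-180.0, -0.0, 70.8]
wrist_force: [-0.8, 0.1, -2.2]
opening: 0.026
grasp_force: 99.3
```

Call:
{"method": "move_arm", "body": {
  "offset": [
    [0.75,2.1,3],
    [0.75,2.1,3],
    [0.75,2.1,3],
    [0.75,2.1,3],
    [0,0,0]
  ],
  "twist": [
    [0,0,0],
    [0,0,0],
    [0,0,0],
    [0,0,0],
    [0,0,0]
  ],
  "grip": [0,0,0,0,0]
}}

```text
time: 28.6
ee_pos: [0.4013, 0.18, 0.1623]
tcp_rot: [-179.8, 0.2, 70.5]
wrist_force: [-1.2, 0.4, -2.4]
opening: 0.0264
grasp_force: 99.3
```

```bash
python3 - <<'E'
from h import *
o=st(); to(o,[.401,.181,.032],70.6)
E
```

```text
t 28.6 p [0.4013 0.18   0.1623] rpy [-179.78    0.24   70.5 ] F [-1.2   0.43 -2.4 ] T [-0.01  0.11 -0.01] op 0.0264 g 99.3 q [ 24.2 -10.7 -15.   86.   -0.  133.7]
shift cm in tool [ 1.400e-01 -1.000e-02  1.303e+01]
twist [-0.004  0.004 -0.002]
```

Call:
{"method": "move_arm", "body": {
  "offset": [
    [0,0,3],
    [0,0,3],
    [0,0,3],
    [0,0,3],
    [0,0,0.5]
  ],
  "twist": [
    [0,0,0],
    [0,0,0],
    [0,0,0],
    [0,0,0],
    [0,0,0]
  ],
  "grip": [0,0,0,0,0]
}}

```text
time: 29.1
ee_pos: [0.3994, 0.1803, 0.0393]
tcp_rot: [-179.8, 0.2, 70.6]
wrist_force: [-0.7, -0.4, -2.9]
opening: 0.026
grasp_force: 99.3
```

Call:
{"method": "move_arm", "body": {
  "offset": [
    [0,0,0],
    [0,0,0.3],
    [0,0,0]
  ],
  "twist": [
    [0,0,0],
    [0,0,0],
    [0,0,0]
  ],
  "grip": [0,0,0]
}}

```text
time: 29.4
ee_pos: [0.402, 0.1816, 0.04]
tcp_rot: [179.9, -0.1, 70.6]
wrist_force: [-0.5, 0.5, -2.6]
opening: 0.026
grasp_force: 99.3
```

Call:
{"method": "move_arm", "body": {
  "offset": [
    [0,0,0.5],
    [0,0,0.4],
    [0,0,0.15],
    [0,0,0.08],
    [0,0,0]
  ],
  "twist": [
    [0,0,0],
    [0,0,0],
    [0,0,0],
    [0,0,0],
    [0,0,0]
  ],
  "grip": [0,0,0,0,0]
}}

```text
time: 29.9
ee_pos: [0.4013, 0.1814, 0.0287]
tcp_rot: [180.0, -0.0, 70.6]
wrist_force: [-5.9, -3.6, 13.5]
opening: 0.0259
grasp_force: 101.8
```

Touched down with a firm press. Easing off slightly, opening, then retreating.

Call:
{"method": "move_arm", "body": {
  "offset": [
    [0,0,-0.1],
    [0,0,0],
    [0,0,0],
    [0,0,0],
    [0,0,0]
  ],
  "twist": [
    [0,0,0],
    [0,0,0],
    [0,0,0],
    [0,0,0],
    [0,0,0]
  ],
  "grip": [0,0.5,1,1,1]
}}

```text
time: 30.4
ee_pos: [0.4012, 0.1813, 0.0282]
tcp_rot: [-180.0, 0.0, 70.6]
wrist_force: [-0.0, 0.2, -0.1]
opening: 0.082
grasp_force: 0.0
```

Call:
{"method": "move_arm", "body": {
  "offset": [
    [0,0,0],
    [0,0,0],
    [0,0,-1],
    [0,0,-3],
    [0,0,-3]
  ],
  "twist": [
    [0,0,0],
    [0,0,0],
    [0,0,0],
    [0,0,0],
    [0,0,0]
  ],
  "grip": [1,1,1,1,1]
}}

```text
time: 30.9
ee_pos: [0.4008, 0.1811, 0.0994]
tcp_rot: [-180.0, 0.0, 70.6]
wrist_force: [0.2, 0.6, -0.5]
opening: 0.0853
grasp_force: 0.0
```

Call:
{"method": "move_arm", "body": {
  "offset": [
    [0,0,-3],
    [0,0,-3],
    [-0.6,-1.8,-2],
    [-1,-2.8,-2],
    [0,0,0]
  ],
  "twist": [
    [0,0,0],
    [0,0,0],
    [0,0,0],
    [0,0,0],
    [0,0,0]
  ],
  "grip": [1,1,1,1,1]
}}

```text
time: 31.4
ee_pos: [0.3514, 0.1818, 0.202]
tcp_rot: [179.8, -0.2, 70.6]
wrist_force: [-0.6, 1.0, 0.7]
opening: 0.0852
grasp_force: 0.0
```

```bash
python3 - <<'E'
from h import *
o=st()
for c in("scene","top"):
    p=viewer.camera(c); q=cloud(p)
    for t in("hook","handle_end","pole"):
        print(c,t,[(round(r["p"],2),np.round(world(p,r["position"]),3).tolist()) for r in finder.pinpoint(p,t)[:1]])
    Q=q.reshape(-1,3); e=np.array([.333,.943]); d=Q[:,:2]-[.401,.181]; t=d@e; s=d@[-e[1],e[0]]
    for lo,hi,n in((-.07,.045,"handle"),(.06,.22,"rod")):
        m=(t>lo)&(t<hi)&(abs(s)<.012)&(Q[:,2]>.008)&(Q[:,2]<.1); print(n,m.sum(),np.round(np.percentile(Q[m,2],[5,50,95]),4))
    L=(q-IO)@IR; L=L.reshape(-1,3); m=(abs(L[:,1])<.06)&(abs(L[:,0])<.06)&(L[:,2]>.17)&(L[:,2]<.285); w=L[m]
    for k in range(6):
        l=np.polyfit(w[:,2],w[:,0],1); r=w[:,0]-np.polyval(l,w[:,2]); w=w[abs(r)<max(.003,2*np.median(abs(r)))]
    print("flap slope",len(w),l[0],np.polyval(l,.17))
    save(p,c+"_end.png")
E
```

```text
t 31.4 p [0.3514 0.1818 0.202 ] rpy [179.84  -0.19  70.62] F [-0.6   1.    0.73] T [ 0.01 -0.02 -0.02] op 0.0852 g 0.0 q [ 27.3 -17.2 -15.9  91.1   0.  136.7]
scene hook [(0.88, [0.372, 0.162, 0.273])]
scene handle_end [(0.54, [0.377, 0.116, 0.027])]
scene pole [(0.62, [0.398, 0.175, 0.029])]
handle 212 [0.0241 0.0279 0.0313]
rod 74 [0.0142 0.018  0.0227]
flap slope 909 -0.0024713705780402676 0.00749429040280778
top hook [(0.58, [0.474, 0.397, 0.018])]
top handle_end [(0.57, [0.379, 0.108, -0.001])]
top pole [(0.51, [0.384, 0.16, 0.257])]
handle 178 [0.0249 0.0282 0.0317]
rod 31 [0.015  0.0185 0.0225]
flap slope 498 0.0008637715791199927 0.007969260497845233
```

View pics/scene_end.png

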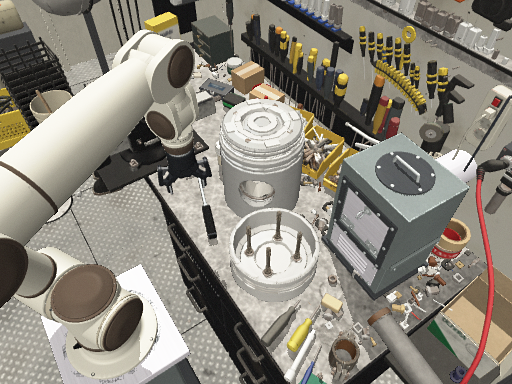

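The picture shows the flap shut flush, with the ring visible at about (362,212). The pole lies flat at about (208,215), and the gripper is clear of everything.

```bash
python3 -c "
from h import *
print(bot.job_done())"
```

```text
the job is handed in; nothing more can be done
None
```

The job is handed in: the flap is home behind its latch, with a highest wrist reading of about 22 N on the pull, and the pole is unhooked and lying flat where it started, with nothing else on the bench moved.

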